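# Dock the endoscope tray against its rail

### The arm

A 6-joint arm with a two-finger parallel gripper is mounted at the origin on the work surface. World frame = base frame: x ahead of the robot, y to its left, z up, the work surface at z = 0. Lengths are in m, angles in degrees, forces in N, time in s.
With the tool pointing down it reaches from about 0.25 to 0.85 m from the base axis. Payload 12.5 kg.
Tool frame: the origin (TCP) lies at the very end of the fingers, on their centre line; the grasp point (between the pads) lies 19 mm behind it; z points along the fingers, y is the line along which they close (so a half turn about z gives the same grasp; the last joint's range is limited). The gripper opens to 93 mm and grips with 3 to 60 N. Pads are 15 mm wide; open, the fingers measure 128 mm over their backs; the gripper's body (75 mm by 188 mm) begins 65 mm behind the grasp point.
Start: joints at [66.371, 20.094, 94.641, -0, 65.266, -4.847], TCP at [0.177, 0.521, 0.197] pointing down, gripper open.
Joint ranges: [-157.81, 157.81], [-45, 120.19], [0.68, 151.7], [-89.99, 269.99], [4.06, 180], [-164.3, 164.3]. Speed limits (degrees/s): [127.2, 127.2, 159.86, 180, 180, 180].

### API

Orientations are given as [roll, pitch, yaw] about the fixed x, y, z axes, in that order (R = Rz(yaw) Ry(pitch) Rx(roll)).
In Python, from station import get_state, grab_frame, camera_model, finish_job, regions_of, tip_of gives the robot as it stands. The module is installed in compiled form; this text tells all that it offers.
- The arm moves only by the tool step_arm, never from a script. Its argument "commands" is text: rows parted by semicolons, each of 7 numbers parted by spaces: the turn, a rotation vector about the tool's x, y, z in rad, then the shift along the tool's x, y, z in cm, then the finger opening in cm, from 0 to 9.3. In form: ax ay az x y z gripper; .... A call has 1 to 12 rows; each row is the pose to reach, as a shift and turn from the pose commanded when the call began, along the tool's axes at that moment; what a row does not reach only later rows make up. A row lasts 1/12 s, in which the tool goes at most 41.7 mm and 7.16 degrees, less where a joint would pass 70% of its speed; a pose out of reach is approached as far as the arm can. A call with a gripper value outside its range is refused whole. The fingers move at their own pace and stop on an object; "force" is the grip in N (left out, the last holds). Time passes only in rows, so rows that repeat a pose let the fingers close. It gives the time, the measured TCP pose, the force, the opening and the grip force at its end, in the units of the state.
- get_state(): the state, without advancing time (a new reading comes with each control period).
- grab_frame(name): name is "scene" or "top"; returns the picture (420x560x3 uint8, blue, green, red); there is no depth.
- camera_model(name): a dict with "camera_matrix" (3x3 intrinsics, pixels), "dist" ([k1, k2, p1, p2, k3] as OpenCV has them; the pictures are not rectified), "rvec" (rotation vector, rad) and "tvec" (3), from world to camera coordinates, as OpenCV has them. Camera axes: x right, y down, z forward; pixel columns grow to the right and rows downward; lengths in m; the calibration is good to about 2 mm. A picture is of the moment at which its call begins. camera_model takes no time and is no camera call.
- finish_job(): hands the job in; it is judged then, once.
Trained networks look in the newest picture that a camera, given by its name, has taken for a name from the list of things; names that differ only in an ending like _2 or _b are one class to them, and where a whole thing is asked for, a point or a joint stands for the part that bears it (a point fixed in the world has none). Each returns a list of dicts, best first, with "conf" (0 to 1); they miss things now and then, are a little off and sometimes report something else, mostly with a low value. They report only what shows in the picture. A call takes as long as a camera call.
- regions_of(camera, target): "pixels" (420x560 bool, what is visible of it) and "location" ([column, row] in pixels, amid what is visible of it).
- tip_of(camera, target): "location" ([column, row] in pixels: a listed point, or the origin of a listed thing).
The state is a dict: "t": time; "joints": joint angles; "joint_vel": joint speeds; "tau": joint torques, N m; "tool_pos": TCP position; "eef_rot": TCP orientation; "force": force on the tool from outside, world axes, zero at the start; "ft_torque": the same for the moment, N m; "finger_gap": finger opening in m; "grip_force": force on a finger pad.
Only numpy, scipy, OpenCV 4.12 (cv2) and the standard library are available. Lean on these libraries where they do the work, as an engineer would, in place of code of your own. Each camera call takes 0.05 s, during which the arm holds its last target. There are 200 camera calls.

### The job

The long open endoscope tray has been left askew in front of its rail on the treatment counter. Slide it up square to the rail and press its two ends home until both sprung roller catches have dropped over the back rim and the tray lies tight and parallel against the bar. Work gently: one catch gives way at a push of 10 to 14 N at its end, and the tray must never be pushed with more than 20 N; keep the tray flat on the counter and leave the other things where they are.

Things in the scene. Friction and masses are not known exactly. Their poses are not given: they have to be found in the camera images.
- tray: Loose open steel tray, 280 mm long (its y), 80 wide (its x), 40 high, about 0.55 kg (may differ by a third), instruments fixed inside. Its outermost part is a rolled round rim, 8 mm thick, centre 36 mm up; the 2 mm walls stand 3 mm inside the rim's outer edge. Origin: centre of the underside; x to its back (the rail's side), y to its left end, z up. Up to 13 degrees askew at the start.
- tray_left_end (a point): Outer edge of the tray's back rim, 95 mm left of its middle (tray frame 40, 95, 36 mm): goes under the left catch. Friction can hold the tray short of the bar, under a catch too, so push each end until it stops; bearing down on the tray adds drag.
- tray_right_end (a point): Same point 95 mm right of the middle (tray frame 40, -95, 36 mm): goes under the right catch. If one end is pressed on while the other trails by more than about 15 mm, the tray's corner meets the bar and jams; pressed in the middle, both catches resist at once and 20 N is not enough.
- rail: Rail on the counter beyond the tray: flat steel bar 400 mm long (its y), 10 thick, 15 to 40 mm up, on foot plates 6 mm high, 173 to 207 mm either side. Origin: on the counter at the middle; x away from the tray, y left along the bar. The bar is clamped in slots and its setting is NOT measured: its front face lies 0 to 24 mm on the tray's side (-x) of the origin, parallel to y. Find it by feel.
- catch_left (a joint): Sprung arm on the bar 95 mm left of the middle, with a white roller 10 mm thick, 16 wide, axle 10 mm in front of the bar's face and 41 up at rest, sprung down with 3 N. Rad: 0 hanging free; rises as the rim goes under (first touch 13.5 mm short of the bar, stiffest there, 10 to 14 N), 0.14 on top of the rim (6 mm short), falls behind it to about 0.05 with the rim on the bar.
- catch_right (a joint): The same roller catch 95 mm right of the rail's middle.
- pump_bottle: Bystander: white pump bottle, 64 mm diameter, 190 mm high; origin under its centre.
- glove_box: Bystander: box of gloves, 125 x 240 x 75 mm; origin under its centre.
- gallipot: Bystander: small steel bowl, 80 mm across, 45 mm high; origin under its centre.
- marker: Bystander: white skin marker pen lying down, 133 mm long, 14 mm thick; origin under it near the middle.

How it is judged:
By the outcome, as a careful person would: the job done as asked, in the order asked, and still so for the second after the job is handed in, with the robot touching nothing.
It also fails if it takes over 61 s, if anything falls off the work surface, if the arm or the gripper's body presses on something with over 40 N, if the wrist force passes 120 N, or if a joint passes its speed limit or range.

## Working session

There is one attempt and no reset: what is moved stays moved. The work goes in short steps, Python scripts to look and compute and a tool call to move; the robot and the scene stay as the last step left them, time stands still between calls to the robot, and variables do not carry over. Pictures are saved under pics/ and viewed, at most 10 in all, crops included, and the job is handed in when it is done.

Besides the shell and the picture viewer there is one more tool, called after "Request:" as a command line: name --argument value ..., lists and objects as JSON in quotes. step_arm: Moves the arm, as the interface text tells. Its arguments: {"type":"object","properties":{"commands":{"type":"string"},"force":{"type":"number"}},"required":["commands"]}

```bash
mkdir -p pics
cat > h.py <<'E'
import numpy as np, cv2
from station import *
def ray(cam,px):
    m=camera_model(cam);K=np.array(m["camera_matrix"]);d=np.array(m["dist"])
    R=cv2.Rodrigues(np.array(m["rvec"],float))[0];t=np.array(m["tvec"],float).ravel()
    u=cv2.undistortPoints(np.array([[px]],float),K,d).ravel()
    return -R.T@t, R.T@np.array([u[0],u[1],1])
def atz(cam,px,z):
    c,v=ray(cam,px); return c+v*(z-c[2])/v[2]
def proj(cam,P):
    m=camera_model(cam)
    return cv2.projectPoints(np.array(P,float).reshape(-1,3),np.array(m["rvec"],float),np.array(m["tvec"],float),np.array(m["camera_matrix"]),np.array(m["dist"]))[0].reshape(-1,2)
E
python3 - <<'E'
from h import *
a=grab_frame("top");b=grab_frame("scene")
cv2.imwrite("pics/a.png",a);cv2.imwrite("pics/b.png",b)
Z=dict(tray=0,tray_left_end=.036,tray_right_end=.036,rail=0,catch_left=.041,catch_right=.041,pump_bottle=0,glove_box=0,gallipot=0,marker=0)
for c in("top","scene"):
  for n,z in Z.items():
    for r in tip_of(c,n)[:2]: print(c,n,round(r["conf"],2),np.round(r["location"]),np.round(atz(c,r["location"],z),3))
s=get_state();print(s["t"],s["tool_pos"],s["eef_rot"],s["force"])
for c in("top","scene"):print(c,ray(c,(280,210)))
E
```

```text
top tray 0.97 [294. 232.] [ 0.565 -0.058  0.   ]
top tray_left_end 0.96 [263. 201.] [0.639 0.02  0.036]
top tray_right_end 0.68 [336. 225.] [ 0.579 -0.161  0.036]
top rail 0.91 [300. 178.] [ 0.706 -0.074  0.   ]Traceback (most recent call last):
  File "<stdin>", line 7, in <module>
ValueError: it knows: gallipot, glove_box, marker, pump_bottle, rail, tray, tray_left_end, tray_right_end
```

View pics/a.png

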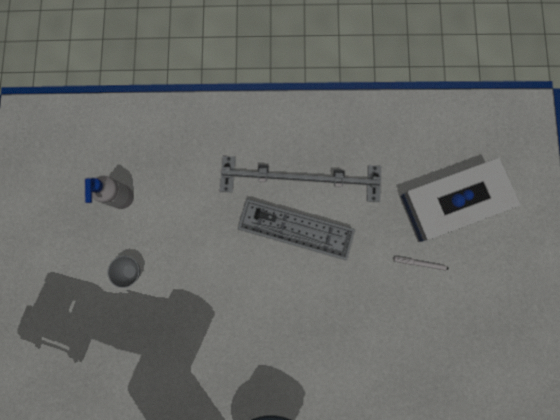

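View pics/b.png

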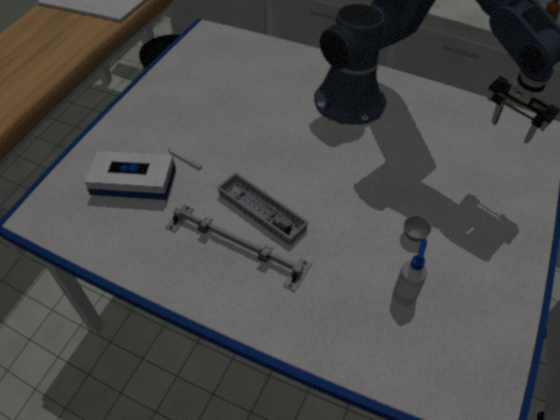

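The top view shows the tray at about (296,228), tilted clockwise relative to the rail, which runs from (227,173) to (375,182). The gallipot, bottle, box and marker are clear of the push path. The scene view agrees.

```bash
cat >> h.py <<'E'
def rect(cam,name,z):
    r=regions_of(cam,name)
    if not r: return
    m=r[0]["pixels"]; ys,xs=np.nonzero(m)
    P=np.array([atz(cam,(x,y),z)[:2] for x,y in zip(xs,ys)])
    (c,s,a)=cv2.minAreaRect((P*1000).astype(np.float32)); return r[0]["conf"],np.round(c),np.round(s),round(a,1),cv2.boxPoints((c,s,a)).round()
E
python3 - <<'E'
from h import *
for c in("top","scene"):
  grab_frame(c)
  for n,z in dict(tray=0,tray_left_end=.036,tray_right_end=.036,rail=0).items():
    for r in tip_of(c,n)[:2]: print(c,n,round(r["conf"],2),np.round(r["location"]),np.round(atz(c,r["location"],z),3))
  print(c,"tray",rect(c,"tray",.036));print(c,"rail",rect(c,"rail",.03))
s=get_state();print(s["t"],s["tool_pos"],s["eef_rot"],s["force"])
# rail foot plates & bar in top, by hand
for p in[(227,160),(227,189),(375,169),(375,198)]:print(p,atz("top",p,.006))
E
python3 - <<'E'
import sys;sys.path.insert(0,'.')
from h import *
a=grab_frame("top")[140:275,205:395];cv2.imwrite("pics/c.png",cv2.resize(a,None,fx=4.2,fy=4.2,interpolation=cv2.INTER_CUBIC))
E
```

```text
top tray 0.92 [298. 231.] [ 0.567 -0.068  0.   ]
top tray_left_end 0.94 [261. 202.] [0.635 0.025 0.036]
top tray_right_end 0.78 [337. 224.] [ 0.58  -0.163  0.036]
top rail 0.71 [300. 178.] [ 0.706 -0.073  0.   ]Traceback (most recent call last):
  File "<stdin>", line 6, in <module>
  File "h.py", line 17, in rect
    P=np.array([atz(cam,(x,y),z)[:2] for x,y in zip(xs,ys)])
                ~~~^^^^^^^^^^^^^
  File "h.py", line 9, in atz
    c,v=ray(cam,px); return c+v*(z-c[2])/v[2]
        ~~~^^^^^^^^
  File "h.py", line 4, in ray
    m=camera_model(cam);K=np.array(m["camera_matrix"]);d=np.array(m["dist"])
ValueError: time passes only in moves, steps and waits
```

View pics/c.png

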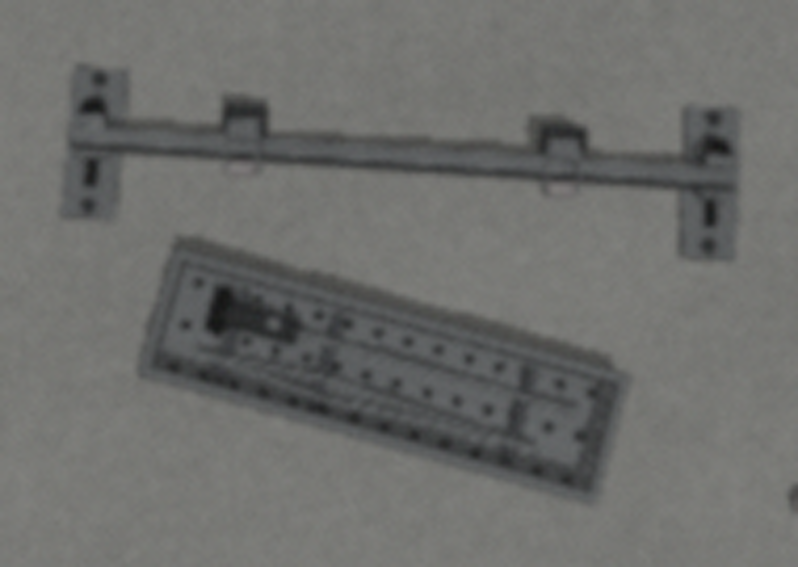

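The crop shows the tray rim corners at about (178,238), (628,372), (595,503) and (140,372). The bar front edge runs from (72,148) to (735,190), with rollers at (243,165) and (560,187).

```bash
cat > h.py <<'E'
import numpy as np, cv2
from station import *
M={c:camera_model(c) for c in("top","scene")}
def atz(cam,px,z):
    m=M[cam];R=cv2.Rodrigues(np.array(m["rvec"],float))[0];t=np.array(m["tvec"],float).ravel()
    u=cv2.undistortPoints(np.array(px,float).reshape(-1,1,2),np.array(m["camera_matrix"],float),np.array(m["dist"],float)).reshape(-1,2)
    v=np.c_[u,np.ones(len(u))]@R; c=-R.T@t
    return c+v*((z-c[2])/v[:,2])[:,None]
def rect(cam,name,z):
    r=regions_of(cam,name)
    if not r: return
    ys,xs=np.nonzero(r[0]["pixels"])
    P=atz(cam,np.c_[xs,ys],z)[:,:2]*1000
    c,s,a=cv2.minAreaRect(P.astype(np.float32)); return r[0]["conf"],np.round(c),np.round(s),round(a,1),cv2.boxPoints((c,s,a)).round().tolist()
E
python3 - <<'E'
from h import *
np.set_printoptions(suppress=True,precision=4)
f=lambda L:np.array(L)/4.2+[205,140]
print("tray",atz("top",f([(178,238),(628,372),(595,503),(140,372)]),.036))
print("feet",atz("top",f([(97,65),(92,218),(712,105),(709,260)]),.006))
print("bar",atz("top",f([(72,148),(735,190)]),.040)); print("rol",atz("top",f([(243,165),(560,187)]),.041))
for c in("top","scene"):
  grab_frame(c)
  print(c,"tray",rect(c,"tray",.036));print(c,"rail",rect(c,"rail",.03))
  if c=="scene":
   for n,z in dict(tray=0,tray_left_end=.036,tray_right_end=.036,rail=0).items():
    for r in tip_of(c,n)[:1]: print(c,n,round(r["conf"],2),np.round(r["location"]),atz(c,r["location"],z))
s=get_state();print(s["t"],s["tool_pos"],s["eef_rot"],s["force"])
E
```

```text
tray [[ 0.65    0.059   0.036 ]
 [ 0.5694 -0.2057  0.036 ]
 [ 0.4933 -0.1848  0.036 ]
 [ 0.57    0.0805  0.036 ]]
feet [[ 0.7646  0.1138  0.006 ]
 [ 0.6679  0.1151  0.006 ]
 [ 0.737  -0.266   0.006 ]
 [ 0.6405 -0.2611  0.006 ]]
bar [[ 0.7041  0.1228  0.04  ]
 [ 0.6768 -0.2707  0.04  ]]
rol [[ 0.693   0.0202  0.041 ]
 [ 0.6788 -0.1675  0.041 ]]
top tray None
top rail (0.84, array([697., -74.]), array([400.,  93.]), 86.4, [[638.0, -270.0], [730.0, -276.0], [756.0, 123.0], [663.0, 129.0]])
scene tray (0.55, array([582., -57.]), array([293.,  99.]), 74.0, [[494.0, -184.0], [589.0, -211.0], [670.0, 70.0], [575.0, 98.0]])
scene rail (0.93, array([722., -69.]), array([422.,  97.]), 86.4, [[661.0, -277.0], [757.0, -283.0], [784.0, 139.0], [687.0, 145.0]])
scene tray 0.83 [262. 210.] [[ 0.5668 -0.0608  0.    ]]
scene tray_right_end 0.69 [231. 245.] [[ 0.7313 -0.07    0.036 ]]
scene rail 0.74 [234. 241.] [[ 0.6965 -0.0849  0.    ]]
1.15 [0.1771 0.5207 0.1966] [179.9984  -0.0008 161.2186] [-0.7259  0.4067  0.153 ]
```

Request:
step_arm --commands "0 0 0 -4 -3 0 9.3;0 0 -0.01 -7 -6 0 9.3;0 0 -0.02 -10 -9 0 9.3;0 0 -0.031 -13 -11.5 0 9.3;0 0 -0.031 -16 -14 0 9.3;0 0 -0.031 -19 -16.5 0 9.3;0 0 -0.031 -22 -19 0 9.3;0 0 -0.031 -25 -22 0 9.3;0 0 -0.031 -28 -24.5 0 9.3;0 0 -0.031 -31 -27 0 9.3;0 0 -0.031 -34 -30 0 9.3;0 0 -0.031 -37 -32.5 0 9.3"

```text
t: 2.15
tool_pos: [0.4231, 0.0917, 0.1969]
eef_rot: [180.0, 0.0, 163.0]
force: [0.3, 1.5, 0.2]
finger_gap: 0.0929
grip_force: 0.0
```

Request:
step_arm --commands "0 0 0 -2.5 -2.2 0 9.3;0 0 0 -5 -4.5 0 9.3;0 0 0 -7.5 -7 2 9.3;0 0 0 -10 -9 5 9.3;0 0 0 -11.5 -10.5 8 9.3;0 0 0 -11.5 -10.5 11 9.3;0 0 0 -11.5 -10.5 13 9.3;0 0 0 -11.5 -10.5 13 9.3"

```text
t: 2.82
tool_pos: [0.4997, -0.0402, 0.0631]
eef_rot: [-180.0, -0.4, 162.9]
force: [0.2, -0.5, 0.3]
finger_gap: 0.0929
grip_force: 0.0
```

Run:
```python
from h import *
s=get_state();print(s["t"],s["tool_pos"],s["eef_rot"],s["force"])
b=grab_frame("scene")[130:310,140:380];cv2.imwrite("pics/d.png",cv2.resize(b,None,fx=3.3,fy=3.3,interpolation=cv2.INTER_CUBIC))
```

```text
2.8167 [ 0.49971306 -0.04019155  0.06308748] [-179.95483336   -0.36119326  162.94356541] [ 0.1685776  -0.48893116  0.30298733]
```

View pics/d.png

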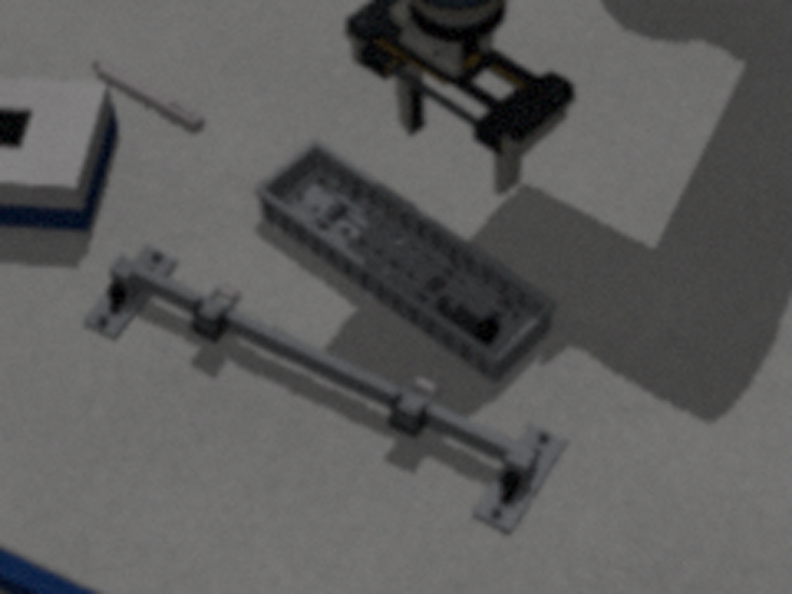

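The fingers stand behind the tray's front wall, roughly parallel to it, and the tray is undisturbed. I'll lower them and make contact.

Request:
step_arm --commands "0 0 0 0 0 1.5 9.3;0 0 0 0 0 3 9.3;0 0 0 0 0 4 9.3;0 0 0 0 0 4.3 9.3;0 0 0 -1 0 4.3 9.3;0 0 0 -1.8 0 4.3 9.3;0 0 0 -2.2 0 4.3 9.3;0 0 0 -2.5 0 4.3 9.3;0 0 0 -2.8 0 4.3 9.3;0 0 0 -3.1 0 4.3 9.3;0 0 0 -3.4 0 4.3 9.3;0 0 0 -3.7 0 4.3 9.3"

```text
t: 3.87
tool_pos: [0.5375, -0.051, 0.0237]
eef_rot: [-180.0, -0.0, 163.0]
force: [-0.1, -0.7, -0.3]
finger_gap: 0.0928
grip_force: 0.0
```

Request:
step_arm --commands "0 0 -0.01 -0.3 0 0 9.3;0 0 -0.02 -0.6 0 0 9.3;0 0 -0.03 -0.9 0 0 9.3;0 0 -0.045 -1.2 0 0 9.3;0 0 -0.06 -1.5 0 0 9.3;0 0 -0.075 -1.8 0 0 9.3"

```text
t: 4.37
tool_pos: [0.5548, -0.0563, 0.0236]
eef_rot: [180.0, -0.0, 167.4]
force: [0.1, 0.1, 0.8]
finger_gap: 0.0927
grip_force: 0.0
```

Run:
```python
from h import *
b=grab_frame("scene")[130:310,140:380];cv2.imwrite("pics/e.png",cv2.resize(b,None,fx=3.3,fy=3.3,interpolation=cv2.INTER_CUBIC))
s=get_state();print(s["t"],s["tool_pos"],s["eef_rot"],s["force"],s["ft_torque"])
```

```text
4.4167 [ 0.55533915 -0.05649581  0.02370026] [-1.79999169e+02  2.85152576e-02  1.67438629e+02] [-0.13383435  0.01846699 -0.04878653] [ 0.02103955  0.00269236 -0.00552118]
```

View pics/e.png

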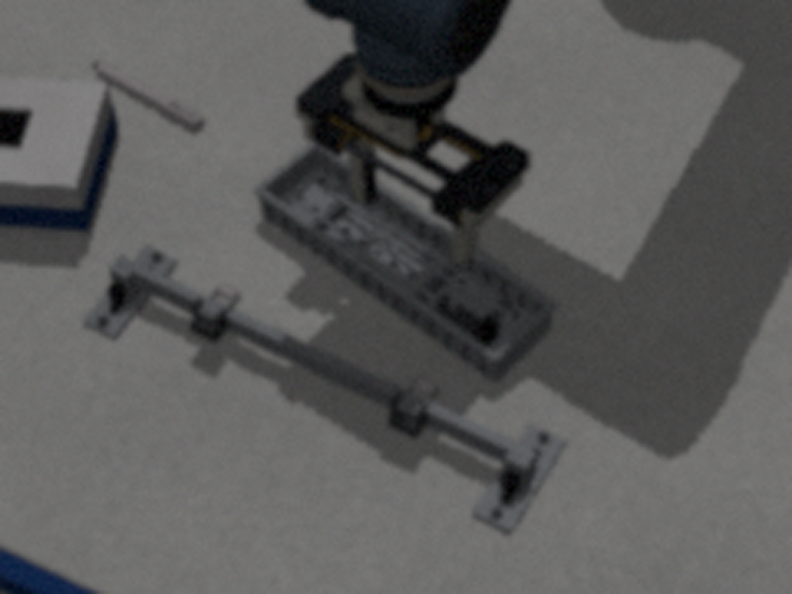

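Run:
```python
from h import *
np.set_printoptions(suppress=True,precision=3)
def proj(cam,P):
    m=M[cam];return cv2.projectPoints(np.array(P,float).reshape(-1,3),np.array(m["rvec"],float),np.array(m["tvec"],float),np.array(m["camera_matrix"],float),np.array(m["dist"],float))[0].reshape(-1,2)
s=get_state();p=np.array(s["tool_pos"]);a=np.radians(s["eef_rot"][2]);y=np.array([np.sin(a),-np.cos(a),0])
print((proj("scene",[p+.055*y,p-.055*y])-[140,130])*3.3)
f=lambda L:np.array(L)/3.3+[140,130]
print("rim far R,L, near L,R",atz("scene",f([(318,148),(550,305),(497,375),(262,190)]),.036))
grab_frame("top")
for n,z in dict(tray=0,tray_left_end=.036,tray_right_end=.036).items():
    for r in tip_of("top",n)[:1]: print(n,round(r["conf"],2),np.round(r["location"]),atz("top",r["location"],z))
b=grab_frame("top")[140:275,205:395];cv2.imwrite("pics/f.png",cv2.resize(b,None,fx=4.2,fy=4.2,interpolation=cv2.INTER_CUBIC))
```

```text
[[463.58  270.401]
 [363.655 209.583]]
rim far R,L, near L,R [[ 0.506 -0.174  0.036]
 [ 0.578  0.081  0.036]
 [ 0.661  0.07   0.036]
 [ 0.57  -0.196  0.036]]
tray_right_end 0.68 [336. 223.] [[ 0.583 -0.16   0.036]]
```

View pics/f.png

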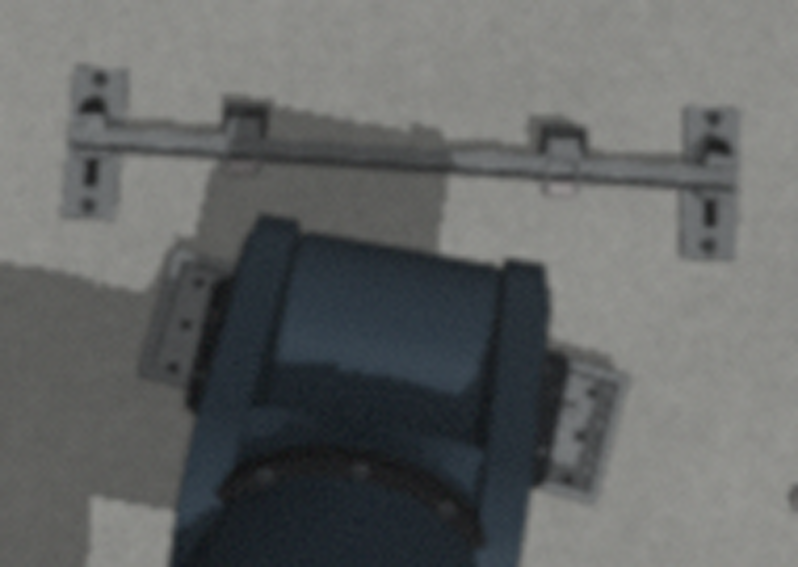

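The tray has not moved: its corners are still at (180,240) and (628,372). The fingers show inside its front rim without having pushed it. I'll lift straight out, back off and approach again, reading the force.

Request:
step_arm --commands "0 0 0 0 0 -0.3 9.3;0 0 0 0 0 -1 9.3;0 0 0 0 0 -2.5 9.3;0 0 0 0 0 -4 9.3;0 0 0 0 0 -4 9.3"

```text
t: 5.08
tool_pos: [0.5561, -0.0565, 0.0666]
eef_rot: [180.0, 0.3, 167.3]
force: [-0.4, 0.8, 0.4]
finger_gap: 0.093
grip_force: 0.0
```

Run:
```python
from h import *
b=grab_frame("scene")[130:310,140:380];cv2.imwrite("pics/g.png",cv2.resize(b,None,fx=3.3,fy=3.3,interpolation=cv2.INTER_CUBIC))
s=get_state();print(s["t"],s["tool_pos"],s["eef_rot"],s["force"],s["ft_torque"])
```

```text
5.1333 [ 0.55547836 -0.05637032  0.06510518] [1.79993248e+02 1.67954304e-01 1.67291758e+02] [-0.00500859 -0.27639307 -0.3794735 ] [ 0.04427049  0.02523459 -0.03477711]
```

View pics/g.png

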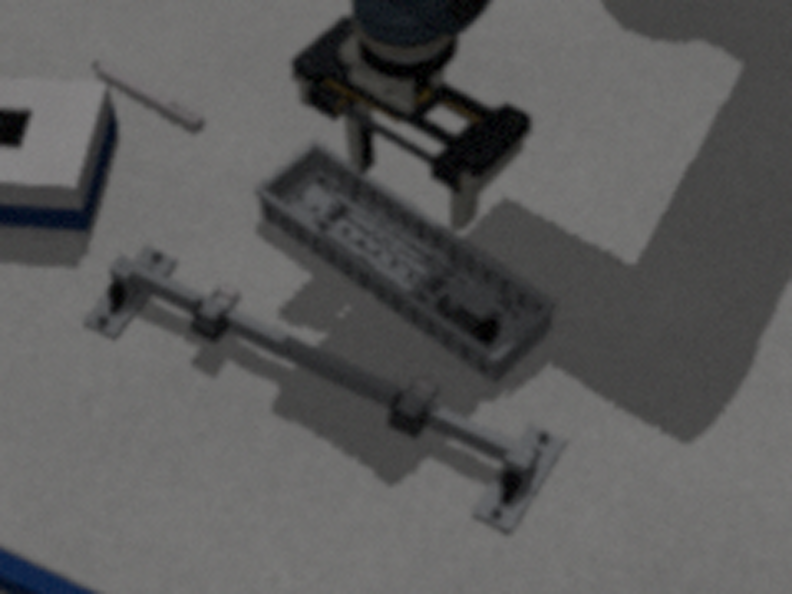

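The tray is still untouched. I'll back off, lower fully, settle, then advance slowly.

Request:
step_arm --commands "0 0 0 2 0 0 9.3;0 0 0.02 4 0 0 9.3;0 0 0.04 6 0 0 9.3;0 0 0.06 6.5 0 0 9.3;0 0 0.075 6.5 0 0 9.3;0 0 0.075 6.5 0 1.5 9.3;0 0 0.075 6.5 0 3 9.3;0 0 0.075 6.5 0 4 9.3;0 0 0.075 6.5 0 4.4 9.3;0 0 0.075 6.5 0 4.4 9.3"

```text
t: 5.97
tool_pos: [0.4912, -0.042, 0.0187]
eef_rot: [-180.0, -0.1, 163.0]
force: [-0.9, -1.1, 0.2]
finger_gap: 0.0933
grip_force: 0.0
```

Request:
step_arm --commands "0 0 0 -1 0 0 9.3;0 0 0 -2 0 0 9.3;0 0 0 -2.3 0 0 9.3;0 0 0 -2.6 0 0 9.3;0 0 0 -2.9 0 0 9.3"

```text
t: 6.38
tool_pos: [0.519, -0.0504, 0.0199]
eef_rot: [180.0, 0.0, 163.0]
force: [0.7, 0.4, 0.0]
finger_gap: 0.093
grip_force: 0.0
```

Request:
step_arm --commands "0 0 0 -0.3 0 0 9.3;0 0 0 -0.6 0 0 9.3;0 0 0 -0.9 0 0 9.3"

```text
t: 6.63
tool_pos: [0.5276, -0.0531, 0.0197]
eef_rot: [-180.0, -0.0, 163.0]
force: [-0.9, 0.6, -0.5]
finger_gap: 0.0932
grip_force: 0.0
```

```bash
cat >> h.py <<'E'
def proj(cam,P):
    m=M[cam];return cv2.projectPoints(np.array(P,float).reshape(-1,3),np.array(m["rvec"],float),np.array(m["tvec"],float),np.array(m["camera_matrix"],float),np.array(m["dist"],float))[0].reshape(-1,2)
E
python3 - <<'E'
from h import *
b=grab_frame("scene")[130:310,140:380];cv2.imwrite("pics/i.png",cv2.resize(b,None,fx=3.3,fy=3.3,interpolation=cv2.INTER_CUBIC))
s=get_state();print(s["t"],s["tool_pos"],s["eef_rot"],s["force"])
p=np.array(s["tool_pos"]);a=np.radians(s["eef_rot"][2]);y=np.array([np.sin(a),-np.cos(a),0]);k=np.array([0,0,.04])
print((proj("scene",[p+.055*y,p-.055*y,p+.055*y+k,p-.055*y+k])-[140,130])*3.3)
E
```

```text
6.6833 [ 0.52818807 -0.05326359  0.01975137] [1.79997279e+02 2.98729865e-02 1.62991620e+02] [ 0.22551861 -0.47113785  1.43304815]
[[477.16640995 254.75190777]
 [384.2524072  189.32590883]
 [477.51003813 225.31844916]
 [382.62514213 159.47178174]]
```

View pics/i.png

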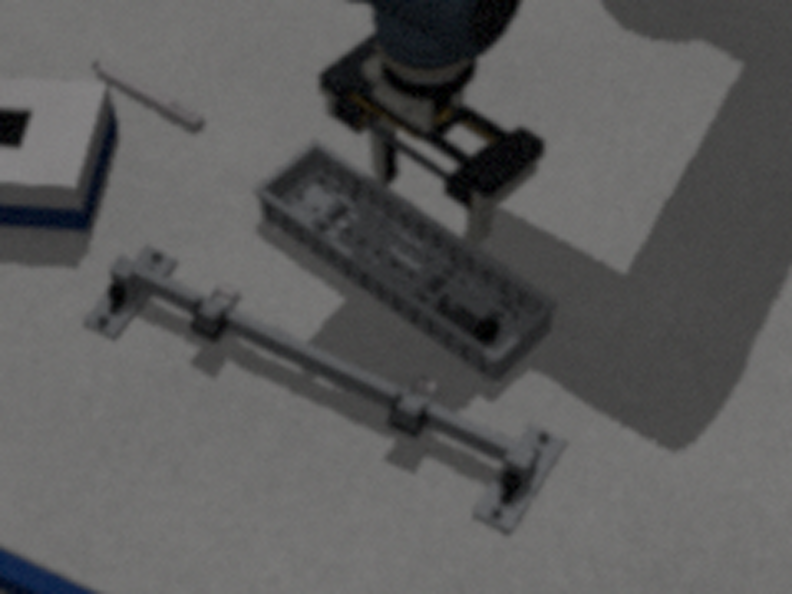

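The fingers look higher in the picture than the reported TCP: the tips end at about y=242, against 255 predicted. So the open tips probably ride about 12–15 mm above the TCP and passed over the rim. I'll back off, go lower with a force check, and try again.

Request:
step_arm --commands "0 0 0 1 0 0 9.3;0 0 0 2 0 0 9.3;0 0 0 2 0 0.5 9.3;0 0 0 2 0 1 9.3;0 0 0 2 0 1 9.3"

```text
t: 7.1
tool_pos: [0.5083, -0.0472, 0.0087]
eef_rot: [-180.0, -0.0, 163.0]
force: [-1.1, -0.3, -0.5]
finger_gap: 0.0932
grip_force: 0.0
```

Request:
step_arm --commands "0 0 0 -0.6 0 0 9.3;0 0 0 -1.2 0 0 9.3;0 0 0 -1.8 0 0 9.3;0 0 0 -2.1 0 0 9.3;0 0 0 -2.4 0 0 9.3;0 0 0 -2.7 0 0 9.3"

```text
t: 7.6
tool_pos: [0.5341, -0.0551, 0.0096]
eef_rot: [-180.0, -0.0, 163.0]
force: [-3.8, 0.9, 2.7]
finger_gap: 0.0933
grip_force: 1.7
```

Run:
```python
from h import *
np.set_printoptions(suppress=True,precision=3)
a=cv2.imread("pics/i.png");b=grab_frame("scene")[130:310,140:380];b=cv2.resize(b,None,fx=3.3,fy=3.3,interpolation=cv2.INTER_CUBIC)
cv2.imwrite("pics/j.png",b)
for _ in range(3):
  s=get_state();grab_frame("top");print(s["t"],s["tool_pos"],np.array(s["force"]))
# near-rail edge of tray, moved? difference in that region
d=cv2.absdiff(a,b).sum(2)[300:385,440:560];print(d.mean(),d.max())
```

```text
7.65 [ 0.535 -0.055  0.01 ] [-1.974  0.41  -1.754]
7.7 [ 0.535 -0.055  0.01 ] [-0.349 -0.492 -1.395]
7.75 [ 0.535 -0.055  0.01 ] [-0.027  0.556  0.528]
35.20421568627451 169
```

Contact now (3.8 N). Next I'll push while turning the tray square.

Request:
step_arm --commands "0 0 0 -0.2 0 0 9.3;0 0 -0.010 -0.4 0 0 9.3;0 0 -0.020 -0.6 0 0 9.3;0 0 -0.030 -0.8 0 0 9.3;0 0 -0.040 -1 0.05 0 9.3;0 0 -0.052 -1.2 0.05 0 9.3;0 0 -0.064 -1.4 0.05 0 9.3;0 0 -0.076 -1.6 0.1 0 9.3;0 0 -0.088 -1.8 0.1 0 9.3;0 0 -0.1 -2 0.1 0 9.3"

```text
t: 8.63
tool_pos: [0.5538, -0.06, 0.0096]
eef_rot: [180.0, 0.0, 168.8]
force: [-3.7, -0.2, 1.4]
finger_gap: 0.0927
grip_force: 1.4
```

Run:
```python
from h import *
np.set_printoptions(suppress=True,precision=4)
s=get_state();print(s["t"],s["tool_pos"],s["eef_rot"],s["force"])
a=grab_frame("top")[140:275,205:395];cv2.imwrite("pics/k.png",cv2.resize(a,None,fx=4.2,fy=4.2,interpolation=cv2.INTER_CUBIC))
for c in("scene","top"):
  grab_frame(c)
  for n,z in dict(tray=0,tray_left_end=.036,tray_right_end=.036).items():
    for r in tip_of(c,n)[:1]: print(c,n,round(r["conf"],2),np.round(r["location"]),atz(c,r["location"],z))
```

```text
8.6333 [ 0.5538 -0.06    0.0096] [179.999    0.0002 168.7927] [-3.672  -0.1628  1.4172]
scene tray 0.8 [256. 217.] [[ 0.5958 -0.0652  0.    ]]
scene tray_left_end 0.7 [275. 240.] [[0.6677 0.0278 0.036 ]]
scene tray_right_end 0.93 [221. 202.] [[ 0.6153 -0.1654  0.036 ]]
top tray_left_end 0.64 [262. 190.] [[0.6657 0.0225 0.036 ]]
top tray_right_end 0.89 [337. 206.] [[ 0.6259 -0.1633  0.036 ]]
```

View pics/k.png

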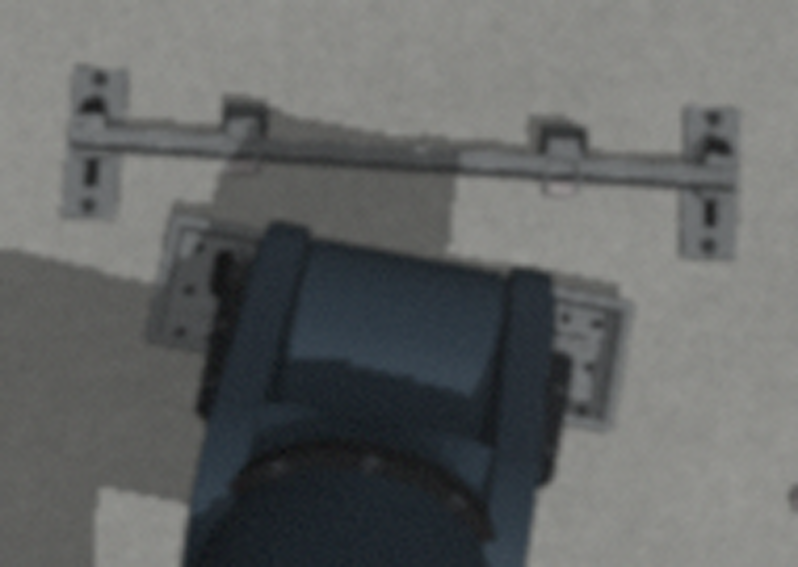

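The tray moved: back corners now at about (175,215) and (632,300), roughly 7° from the rail as the tool angle predicts. Continuing.

Request:
step_arm --commands "0 0 -0.013 -0.25 0 0 9.3;0 0 -0.026 -0.5 0 0 9.3;0 0 -0.04 -0.75 0 0 9.3;0 0 -0.053 -1 0 0 9.3;0 0 -0.066 -1.25 0 0 9.3;0 0 -0.08 -1.5 0 0 9.3;0 0 -0.093 -1.75 0 0 9.3;0 0 -0.106 -2.0 0 0 9.3;0 0 -0.12 -2.2 0 0 9.3;0 0 -0.127 -2.4 0 0 9.3;0 0 -0.127 -2.6 0 0 9.3"

```text
t: 10.0
tool_pos: [0.5792, -0.065, 0.0096]
eef_rot: [180.0, -0.0, 176.0]
force: [-4.0, 1.9, 2.3]
finger_gap: 0.0933
grip_force: 1.6
```

Run:
```python
from h import *
np.set_printoptions(suppress=True,precision=4)
s=get_state();print(s["t"],s["tool_pos"],s["eef_rot"],s["force"])
for c in("scene","top"):
 for k in range(2):
  b=grab_frame(c)
  for n,z in dict(tray=0,tray_left_end=.036,tray_right_end=.036).items():
    for r in tip_of(c,n)[:1]: print(c,n,round(r["conf"],2),np.round(r["location"]),atz(c,r["location"],z))
 cv2.imwrite("pics/l_%s.png"%c,b)
```

```text
10.0 [ 0.5792 -0.065   0.0096] [179.9954  -0.0148 176.0468] [-4.0401  1.8525  2.3311]
scene tray 0.7 [251. 226.] [[ 0.6289 -0.0646  0.    ]]
scene tray_left_end 0.81 [274. 246.] [[0.6856 0.0325 0.036 ]]
scene tray_right_end 0.58 [214. 212.] [[ 0.6551 -0.1648  0.036 ]]
scene tray 0.59 [252. 227.] [[ 0.6325 -0.06    0.    ]]
scene tray_left_end 0.67 [274. 244.] [[0.6793 0.0318 0.036 ]]
scene tray_right_end 0.78 [214. 213.] [[ 0.658  -0.1644  0.036 ]]
top tray_left_end 0.65 [261. 187.] [[0.6739 0.0248 0.036 ]]
top tray_right_end 0.87 [336. 190.] [[ 0.666  -0.1626  0.036 ]]
top tray_left_end 0.74 [259. 185.] [[0.6793 0.0299 0.036 ]]
top tray_right_end 0.79 [336. 191.] [[ 0.6629 -0.1623  0.036 ]]
```

Square now, about 20 mm short. I'll advance in small steps until the rollers are felt.

Request:
step_arm --commands "0 0 0 -0.1 0 0 9.3;0 0 0 -0.2 0 0 9.3;0 0 0 -0.3 0 0 9.3;0 0 0 -0.3 0 0 9.3"

```text
t: 11.13
tool_pos: [0.582, -0.0653, 0.0095]
eef_rot: [180.0, -0.0, 176.0]
force: [-3.6, -0.4, 1.1]
finger_gap: 0.0928
grip_force: 1.5
```

Request:
step_arm --commands "0 0 0 -0.1 0 0 9.3;0 0 0 -0.15 0 0 9.3"

```text
t: 11.3
tool_pos: [0.5835, -0.0654, 0.0096]
eef_rot: [180.0, -0.0, 176.0]
force: [-2.5, -0.9, 0.7]
finger_gap: 0.0932
grip_force: 1.5
```

Request:
step_arm --commands "0 0 0 -0.05 0 0 9.3;0 0 0 -0.1 0 0 9.3"

```text
t: 11.47
tool_pos: [0.5846, -0.0654, 0.0096]
eef_rot: [180.0, -0.0, 176.0]
force: [-2.7, 0.0, 0.8]
finger_gap: 0.0931
grip_force: 1.5
```

Request:
step_arm --commands "0 0 0 -0.05 0 0 9.3;0 0 0 -0.1 0 0 9.3"

```text
t: 11.63
tool_pos: [0.5856, -0.0655, 0.0096]
eef_rot: [180.0, -0.0, 176.0]
force: [-2.8, 0.2, 0.3]
finger_gap: 0.0932
grip_force: 1.4
```

Request:
step_arm --commands "0 0 0 -0.05 0 0 9.3;0 0 0 -0.1 0 0 9.3"

```text
t: 11.8
tool_pos: [0.5866, -0.0656, 0.0096]
eef_rot: [180.0, -0.0, 176.0]
force: [-2.8, 0.3, 0.1]
finger_gap: 0.0932
grip_force: 1.3
```

Request:
step_arm --commands "0 0 0 -0.05 0 0 9.3;0 0 0 -0.1 0 0 9.3"

```text
t: 11.97
tool_pos: [0.5876, -0.0657, 0.0096]
eef_rot: [180.0, -0.0, 176.0]
force: [-2.9, 0.4, 0.0]
finger_gap: 0.0931
grip_force: 1.3
```

Request:
step_arm --commands "0 0 0 -0.05 0 0 9.3"

```text
t: 12.05
tool_pos: [0.5881, -0.0657, 0.0096]
eef_rot: [180.0, -0.0, 176.0]
force: [-2.1, -0.3, 0.2]
finger_gap: 0.0931
grip_force: 1.3
```

Request:
step_arm --commands "0 0 0 -0.05 0 0 9.3"

```text
t: 12.13
tool_pos: [0.5886, -0.0657, 0.0096]
eef_rot: [-180.0, -0.0, 176.0]
force: [-2.4, 1.0, -0.8]
finger_gap: 0.0929
grip_force: 1.2
```

Request:
step_arm --commands "0 0 0 -0.05 0 0 9.3"

```text
t: 12.22
tool_pos: [0.5891, -0.0658, 0.0096]
eef_rot: [-180.0, -0.0, 176.0]
force: [-2.9, -0.5, -1.3]
finger_gap: 0.093
grip_force: 1.2
```

Request:
step_arm --commands "0 0 0 -0.05 0 0 9.3"

```text
t: 12.3
tool_pos: [0.5896, -0.0658, 0.0096]
eef_rot: [180.0, -0.0, 176.0]
force: [-2.9, -0.0, -0.2]
finger_gap: 0.0927
grip_force: 1.2
```

Request:
step_arm --commands "0 0 0 -0.05 0 0 9.3"

```text
t: 12.38
tool_pos: [0.5901, -0.0658, 0.0096]
eef_rot: [-180.0, 0.0, 176.0]
force: [-2.3, 0.2, -1.4]
finger_gap: 0.0929
grip_force: 1.2
```

Request:
step_arm --commands "0 0 0 -0.05 0 0 9.3"

```text
t: 12.47
tool_pos: [0.5906, -0.0659, 0.0096]
eef_rot: [-180.0, -0.0, 176.0]
force: [-1.7, -0.5, -0.9]
finger_gap: 0.0934
grip_force: 1.2
```

Request:
step_arm --commands "0 0 0 -0.05 0 0 9.3"

```text
t: 12.55
tool_pos: [0.5911, -0.0659, 0.0096]
eef_rot: [-180.0, 0.0, 176.0]
force: [-3.1, 0.5, -0.3]
finger_gap: 0.093
grip_force: 1.2
```

Request:
step_arm --commands "0 0 0 -0.05 0 0 9.3"

```text
t: 12.63
tool_pos: [0.5916, -0.066, 0.0096]
eef_rot: [-180.0, 0.0, 176.0]
force: [-3.0, 0.5, -1.6]
finger_gap: 0.0932
grip_force: 1.1
```

Request:
step_arm --commands "0 0 0 -0.05 0 0 9.3"

```text
t: 12.72
tool_pos: [0.5921, -0.066, 0.0096]
eef_rot: [-180.0, -0.0, 176.0]
force: [-3.1, -0.3, -1.5]
finger_gap: 0.0932
grip_force: 1.1
```

Request:
step_arm --commands "0 0 0 -0.05 0 0 9.3"

```text
t: 12.8
tool_pos: [0.5926, -0.066, 0.0096]
eef_rot: [-180.0, 0.0, 176.0]
force: [-2.7, 0.3, -1.7]
finger_gap: 0.0929
grip_force: 1.1
```

Request:
step_arm --commands "0 0 0 -0.05 0 0 9.3"

```text
t: 12.88
tool_pos: [0.5931, -0.066, 0.0096]
eef_rot: [-180.0, -0.0, 176.0]
force: [-2.9, -0.4, -1.1]
finger_gap: 0.0932
grip_force: 1.1
```

Run:
```python
from h import *
np.set_printoptions(suppress=True,precision=4)
u=np.array([.9977,-.0675]);v=np.array([.0675,.9977]);o=np.array([.6905,-.074])
for c in("scene","top"):
 for k in range(3):
  b=grab_frame(c)
  for n,z in dict(tray_left_end=.036,tray_right_end=.036).items():
    for r in tip_of(c,n)[:1]:
      d=atz(c,r["location"],z)[0,:2]-o; print(c,n,round(r["conf"],2),d@u,d@v)
```

```text
scene tray_left_end 0.68 -0.0024124847503940675 0.10288308559160188
scene tray_right_end 0.79 -0.01860685829987329 -0.09629002924773601
scene tray_left_end 0.6 0.003739251226715759 0.10605662753730127
scene tray_right_end 0.62 -0.012548702031660572 -0.09360749370638367
scene tray_left_end 0.59 0.0006033957211019217 0.09612672802267169
scene tray_right_end 0.97 -0.008866538026733185 -0.08884091087747407
top tray_left_end 0.84 -0.0003944008700441483 0.10899893097379278
top tray_left_end 0.79 -0.006999979986264029 0.10370807879379909
top tray_right_end 0.72 -0.033333342167735105 -0.3734239164813644
top tray_left_end 0.78 -0.008237414297949022 0.09479469569268396
top tray_right_end 0.68 -0.009213364844583426 -0.08408272670302386
```

Request:
step_arm --commands "0 0 0 -0.05 0 0 9.3"

```text
t: 13.87
tool_pos: [0.5933, -0.0661, 0.0097]
eef_rot: [-180.0, -0.0, 176.0]
force: [-3.2, -0.4, 2.2]
finger_gap: 0.0927
grip_force: 1.7
```

Request:
step_arm --commands "0 0 0 -0.05 0 0 9.3"

```text
t: 13.95
tool_pos: [0.5938, -0.0661, 0.0097]
eef_rot: [180.0, -0.0, 176.0]
force: [-2.9, 0.1, 1.1]
finger_gap: 0.0934
grip_force: 1.7
```

Request:
step_arm --commands "0 0 0 -0.05 0 0 9.3"

```text
t: 14.03
tool_pos: [0.5944, -0.0661, 0.0096]
eef_rot: [180.0, -0.0, 176.0]
force: [-3.3, -0.0, 0.8]
finger_gap: 0.0932
grip_force: 1.6
```

Request:
step_arm --commands "0 0 0 -0.05 0 0 9.3"

```text
t: 14.12
tool_pos: [0.5949, -0.0662, 0.0096]
eef_rot: [180.0, -0.0, 176.0]
force: [-4.6, 0.4, 1.8]
finger_gap: 0.0927
grip_force: 2.1
```

Run:
```python
from h import *
b=grab_frame("scene")[170:280,170:320];b=cv2.resize(b,None,fx=5.3,fy=5.3,interpolation=cv2.INTER_CUBIC)
b=cv2.convertScaleAbs(b,alpha=1.6);cv2.imwrite("pics/m.png",b);print(b.shape)
```

```text
(583, 795, 3)
```

View pics/m.png

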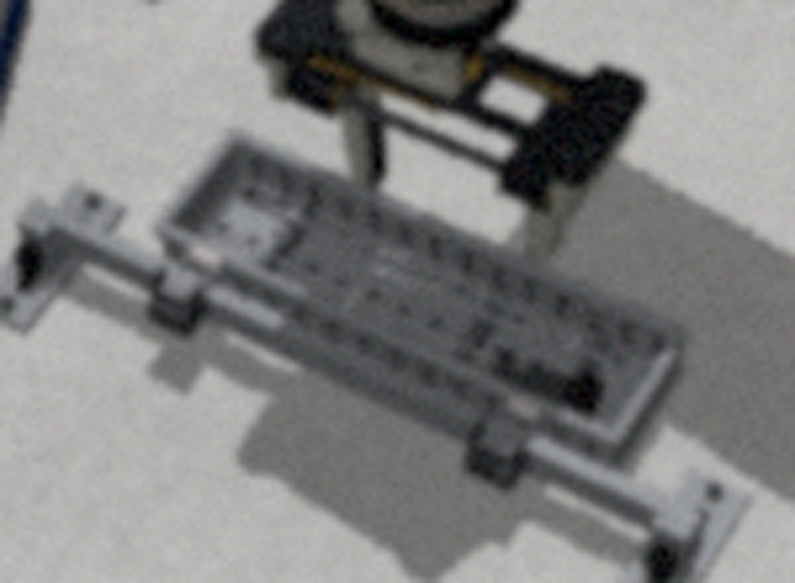

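The tray lies almost parallel just in front of the rollers, which are at (205,255) and (523,410). The force is starting to rise at first touch. Smaller steps now.

Request:
step_arm --commands "0 0 0 -0.03 0 0 9.3;0 0 0 -0.03 0 0 9.3"

```text
t: 14.33
tool_pos: [0.5951, -0.0662, 0.0096]
eef_rot: [180.0, -0.0, 176.0]
force: [-5.0, 1.9, 3.2]
finger_gap: 0.093
grip_force: 2.5
```

Request:
step_arm --commands "0 0 0 -0.03 0 0 9.3;0 0 0 -0.03 0 0 9.3"

```text
t: 14.5
tool_pos: [0.5952, -0.0661, 0.0096]
eef_rot: [180.0, -0.1, 176.0]
force: [-7.3, -0.4, 4.4]
finger_gap: 0.0928
grip_force: 3.0
```

```bash
python3 -c "
from station import *
s=get_state();print(s['t'],s['tool_pos'],s['force'],s['ft_torque'])"
```

```text
14.5 [ 0.59517161 -0.06614558  0.00962355] [-7.30125384 -0.40956147  4.39339285] [ 0.06872893  1.0778936  -0.08982399]
```

Stiffness is about 10 N/mm, with both rollers just touched. I'll back off, close the fingers and move behind the left end.

Request:
step_arm --commands "0 0 0 1 0 0 9.3;0 0 0 2.5 0 -1 9.3;0 0 0 2.5 0 -2.5 0;0 0 0 2.5 3 -2.5 0;0 0 0 2.5 6 -2.5 0;0 0 0 2.5 9.35 -2.5 0;0 0 0 2.5 9.35 -2.5 0;0 0 0 2.5 9.35 -2.5 0;0 0 0 2.5 9.35 -2.5 0;0 0 0 2.5 9.35 -2.5 0;0 0 0 2.5 9.35 -2.5 0;0 0 0 2.5 9.35 -2.5 0"

```text
t: 15.5
tool_pos: [0.5773, 0.028, 0.0346]
eef_rot: [-180.0, 0.0, 175.9]
force: [0.3, 0.4, -0.4]
finger_gap: 0.0312
grip_force: 0.0
```

Request:
step_arm --commands "0 0 0 0 0 0.7 0;0 0 0 0 0 1.5 0;0 0 0 0 0 1.9 0;0 0 0 0 0 1.9 0"

```text
t: 15.83
tool_pos: [0.5764, 0.0287, 0.0141]
eef_rot: [-180.0, -0.1, 176.0]
force: [-0.6, 0.1, 0.1]
finger_gap: 0.004
grip_force: 0.0
```

Request:
step_arm --commands "0 0 0 -0.8 0 0 0;0 0 0 -1.6 0 0 0;0 0 0 -2 0 0 0;0 0 0 -2.2 0 0 0;0 0 0 -2.3 0 0 0;0 0 0 -2.3 0 0 0"

```text
t: 16.33
tool_pos: [0.6004, 0.0271, 0.0156]
eef_rot: [-180.0, 0.0, 176.0]
force: [-1.4, 0.2, -0.1]
finger_gap: 0.0005
grip_force: 0.0
```

Request:
step_arm --commands "0 0 0 -0.05 0 0 0;0 0 0 -0.1 0 0 0"

```text
t: 16.5
tool_pos: [0.6011, 0.0271, 0.0157]
eef_rot: [-180.0, -0.0, 176.0]
force: [-0.1, 0.9, 0.9]
finger_gap: 0.0005
grip_force: 0.0
```

Request:
step_arm --commands "0 0 0 -0.05 0 0 0;0 0 0 -0.1 0 0 0"

```text
t: 16.67
tool_pos: [0.6021, 0.027, 0.0157]
eef_rot: [-180.0, -0.0, 176.0]
force: [-1.0, 0.1, 0.1]
finger_gap: 0.0005
grip_force: 0.5
```

Request:
step_arm --commands "0 0 0 -0.05 0 0 0;0 0 0 -0.05 0 0 0"

```text
t: 16.83
tool_pos: [0.6023, 0.0271, 0.0156]
eef_rot: [180.0, -0.1, 176.0]
force: [-2.0, 0.5, 1.0]
finger_gap: 0.0005
grip_force: 1.2
```

Request:
step_arm --commands "0 0 0 -0.05 0 0 0;0 0 0 -0.05 0 0 0"

```text
t: 17.0
tool_pos: [0.6026, 0.0271, 0.0155]
eef_rot: [180.0, -0.1, 176.0]
force: [-5.2, 0.5, 2.3]
finger_gap: 0.0003
grip_force: 2.5
```

Request:
step_arm --commands "0 0 0 -0.05 0 0 0;0 0 0 -0.05 0 0 0"

```text
t: 17.17
tool_pos: [0.6028, 0.0271, 0.0154]
eef_rot: [-180.0, -0.1, 176.0]
force: [-6.6, 0.9, 2.9]
finger_gap: 0.0009
grip_force: 3.6
```

Request:
step_arm --commands "0 0 0 -0.05 0 0 0;0 0 0 -0.05 0 0 0"

```text
t: 17.33
tool_pos: [0.6029, 0.027, 0.0154]
eef_rot: [-180.0, -0.2, 176.0]
force: [-7.9, 2.5, 4.9]
finger_gap: 0.0006
grip_force: 4.6
```

Request:
step_arm --commands "0 0 0 -0.03 0 0 0;0 0 0 -0.03 0 0 0"

```text
t: 17.5
tool_pos: [0.603, 0.027, 0.0154]
eef_rot: [-180.0, -0.2, 176.0]
force: [-8.7, 0.8, 5.5]
finger_gap: 0.0001
grip_force: 5.2
```

Request:
step_arm --commands "0 0 0 -0.03 0 0 0;0 0 0 -0.03 0 0 0"

```text
t: 17.67
tool_pos: [0.603, 0.0271, 0.0154]
eef_rot: [-180.0, -0.2, 176.0]
force: [-10.2, 0.9, 6.9]
finger_gap: 0.0005
grip_force: 5.9
```

The finger is bearing down on the rim (Fz 7 N), so I'll raise it a little while pressing.

Request:
step_arm --commands "0 0 0 0 0 -0.04 0;0 0 0 0 0 -0.04 0"

```text
t: 17.83
tool_pos: [0.603, 0.0271, 0.0155]
eef_rot: [-180.0, -0.2, 176.0]
force: [-7.6, 1.6, 2.9]
finger_gap: 0.0008
grip_force: 4.7
```

Request:
step_arm --commands "0 0 0 -0.03 0 -0.02 0;0 0 0 -0.03 0 -0.02 0"

```text
t: 18.0
tool_pos: [0.6031, 0.0271, 0.0156]
eef_rot: [-180.0, -0.3, 176.0]
force: [-9.7, 0.0, 3.4]
finger_gap: 0.0003
grip_force: 4.9
```

Request:
step_arm --commands "0 0 0 -0.03 0 -0.03 0;0 0 0 -0.03 0 -0.03 0"

```text
t: 18.17
tool_pos: [0.6031, 0.027, 0.0157]
eef_rot: [-180.0, -0.3, 176.0]
force: [-9.1, 1.4, 1.0]
finger_gap: 0.0006
grip_force: 4.7
```

Request:
step_arm --commands "0 0 0 -0.03 0 -0.03 0;0 0 0 -0.03 0 -0.03 0"

```text
t: 18.33
tool_pos: [0.6033, 0.027, 0.0159]
eef_rot: [-180.0, -0.3, 176.0]
force: [-9.3, 1.6, 1.2]
finger_gap: 0.0003
grip_force: 4.5
```

Request:
step_arm --commands "0 0 0 -0.03 0 -0.02 0;0 0 0 -0.03 0 -0.02 0"

```text
t: 18.5
tool_pos: [0.6036, 0.0269, 0.016]
eef_rot: [-180.0, -0.3, 176.0]
force: [-9.7, 1.1, 0.5]
finger_gap: 0.0002
grip_force: 4.5
```

Request:
step_arm --commands "0 0 0 -0.04 0 -0.01 0;0 0 0 -0.04 0 -0.01 0"

```text
t: 18.67
tool_pos: [0.6038, 0.0269, 0.0161]
eef_rot: [-180.0, -0.4, 176.0]
force: [-10.5, 1.2, 2.0]
finger_gap: 0.0003
grip_force: 4.9
```

Request:
step_arm --commands "0 0 0 -0.04 0 -0.01 0;0 0 0 -0.04 0 -0.01 0"

```text
t: 18.83
tool_pos: [0.6043, 0.0269, 0.0164]
eef_rot: [-180.0, -0.3, 176.0]
force: [-11.6, 1.6, 4.3]
finger_gap: 0.0002
grip_force: 5.4
```

Request:
step_arm --commands "0 0 0 -0.04 0 -0.01 0;0 0 0 -0.04 0 -0.01 0"

```text
t: 19.0
tool_pos: [0.6046, 0.0269, 0.0166]
eef_rot: [-180.0, -0.3, 176.0]
force: [-12.3, 1.1, 5.9]
finger_gap: 0.0004
grip_force: 5.6
```

Request:
step_arm --commands "0 0 0 -0.04 0 -0.01 0;0 0 0 -0.04 0 -0.01 0"

```text
t: 19.17
tool_pos: [0.6055, 0.0269, 0.0168]
eef_rot: [180.0, -0.3, 176.0]
force: [-9.6, 1.3, 4.5]
finger_gap: 0.0004
grip_force: 4.0
```

The left catch is past its stiff point. On to the top of the rim.

Request:
step_arm --commands "0 0 0 -0.04 0 -0.03 0;0 0 0 -0.04 0 -0.03 0"

```text
t: 19.33
tool_pos: [0.6067, 0.0268, 0.0176]
eef_rot: [-180.0, -0.2, 176.0]
force: [-7.6, 0.8, 6.2]
finger_gap: 0.0004
grip_force: 3.9
```

Request:
step_arm --commands "0 0 0 -0.04 0 -0.01 0;0 0 0 -0.08 0 -0.01 0"

```text
t: 19.5
tool_pos: [0.6088, 0.0266, 0.0182]
eef_rot: [-180.0, 0.0, 176.0]
force: [-1.5, 0.1, 3.7]
finger_gap: 0.0004
grip_force: 1.6
```

Request:
step_arm --commands "0 0 0 -0.04 0 0 0;0 0 0 -0.08 0 0 0"

```text
t: 19.67
tool_pos: [0.6099, 0.0265, 0.0181]
eef_rot: [180.0, 0.0, 176.0]
force: [-3.7, -0.1, 5.2]
finger_gap: 0.0006
grip_force: 2.7
```

Request:
step_arm --commands "0 0 0 -0.04 0 0 0;0 0 0 -0.08 0 0 0"

```text
t: 19.83
tool_pos: [0.6105, 0.0264, 0.0181]
eef_rot: [-180.0, 0.0, 176.0]
force: [-3.8, -0.0, 5.8]
finger_gap: 0.0005
grip_force: 3.1
```

Request:
step_arm --commands "0 0 0 1.2 0 0 0;0 0 0 2.5 0 0 0;0 0 0 2.5 -3 0.2 0;0 0 0 2.5 -6 0.2 0;0 0 0 2.5 -9 0.2 0;0 0 0 2.5 -12 0.2 0;0 0 0 2.5 -15 0.2 0;0 0 0 2.5 -17 0.2 0;0 0 0 2.5 -19 0.2 0;0 0 0 2.5 -19 0.2 0;0 0 0 1.7 -19 0.2 0;0 0 0 1.2 -19 0.2 0"

```text
t: 20.83
tool_pos: [0.5862, -0.1618, 0.0159]
eef_rot: [-180.0, 0.0, 176.0]
force: [0.5, -0.2, 0.1]
finger_gap: 0.0005
grip_force: 0.0
```

Request:
step_arm --commands "0 0 0 -0.1 0 0 0;0 0 0 -0.2 0 0 0"

```text
t: 21.0
tool_pos: [0.5878, -0.1614, 0.0157]
eef_rot: [-180.0, 0.0, 176.1]
force: [0.4, -0.8, -0.4]
finger_gap: 0.0005
grip_force: 0.0
```

Request:
step_arm --commands "0 0 0 -0.05 0 0 0;0 0 0 -0.1 0 0 0"

```text
t: 21.17
tool_pos: [0.5882, -0.1619, 0.0158]
eef_rot: [180.0, -0.0, 176.0]
force: [0.2, 0.8, -0.1]
finger_gap: 0.0004
grip_force: 0.0
```

Request:
step_arm --commands "0 0 0 -0.05 0 0 0;0 0 0 -0.1 0 0 0"

```text
t: 21.33
tool_pos: [0.5888, -0.1622, 0.0157]
eef_rot: [180.0, -0.0, 176.0]
force: [-1.8, 1.1, 0.4]
finger_gap: 0.0003
grip_force: 1.1
```

Request:
step_arm --commands "0 0 0 -0.05 0 -0.02 0;0 0 0 -0.05 0 -0.02 0"

```text
t: 21.5
tool_pos: [0.589, -0.1623, 0.0158]
eef_rot: [180.0, -0.1, 176.0]
force: [-2.7, 1.6, -0.6]
finger_gap: 0.0007
grip_force: 1.5
```

Request:
step_arm --commands "0 0 0 -0.05 0 -0.03 0;0 0 0 -0.05 0 -0.03 0"

```text
t: 21.67
tool_pos: [0.5895, -0.1625, 0.0161]
eef_rot: [180.0, -0.1, 176.0]
force: [-5.3, 1.2, 0.1]
finger_gap: 0.0004
grip_force: 2.2
```

Request:
step_arm --commands "0 0 0 -0.05 0 -0.03 0;0 0 0 -0.05 0 -0.03 0"

```text
t: 21.83
tool_pos: [0.5901, -0.1626, 0.0165]
eef_rot: [180.0, -0.1, 176.0]
force: [-5.6, 0.6, 2.8]
finger_gap: 0.0005
grip_force: 2.3
```

Request:
step_arm --commands "0 0 0 -0.05 0 -0.03 0;0 0 0 -0.05 0 -0.03 0"

```text
t: 22.0
tool_pos: [0.5906, -0.1627, 0.0169]
eef_rot: [180.0, -0.1, 176.0]
force: [-6.8, 0.6, 2.2]
finger_gap: 0.0006
grip_force: 2.7
```

Request:
step_arm --commands "0 0 0 -0.05 0 -0.03 0;0 0 0 -0.05 0 -0.03 0"

```text
t: 22.17
tool_pos: [0.5912, -0.1627, 0.0174]
eef_rot: [180.0, -0.1, 176.0]
force: [-6.0, 1.2, 3.9]
finger_gap: 0.0007
grip_force: 3.0
```

Request:
step_arm --commands "0 0 0 -0.05 0 -0.03 0;0 0 0 -0.05 0 -0.03 0"

```text
t: 22.33
tool_pos: [0.5924, -0.1629, 0.018]
eef_rot: [-180.0, 0.0, 176.0]
force: [-2.9, -0.1, 4.6]
finger_gap: 0.0007
grip_force: 1.9
```

Request:
step_arm --commands "0 0 0 -0.05 0 -0.03 0;0 0 0 -0.05 0 -0.03 0"

```text
t: 22.5
tool_pos: [0.5934, -0.163, 0.0182]
eef_rot: [-180.0, 0.1, 176.0]
force: [-0.9, -1.3, 0.8]
finger_gap: 0.0007
grip_force: 1.0
```

Request:
step_arm --commands "0 0 0 -0.04 0 -0.03 0;0 0 0 -0.04 0 -0.03 0"

```text
t: 22.67
tool_pos: [0.5935, -0.1629, 0.0183]
eef_rot: [-180.0, 0.1, 176.0]
force: [-0.1, -0.8, 1.2]
finger_gap: 0.0006
grip_force: 0.5
```

Right catch gave way too. Now push it home.

Request:
step_arm --commands "0 0 0 -0.05 0 0 0;0 0 0 -0.1 0 0 0"

```text
t: 22.83
tool_pos: [0.594, -0.1629, 0.0182]
eef_rot: [-180.0, -0.0, 176.0]
force: [-2.6, -0.4, 3.5]
finger_gap: 0.0003
grip_force: 1.5
```

Request:
step_arm --commands "0 0 0 -0.05 0 0 0;0 0 0 -0.1 0 0 0"

```text
t: 23.0
tool_pos: [0.595, -0.1629, 0.0182]
eef_rot: [180.0, -0.0, 176.0]
force: [-2.1, -0.2, 3.0]
finger_gap: 0.0006
grip_force: 1.6
```

Request:
step_arm --commands "0 0 0 -0.05 0 0 0;0 0 0 -0.1 0 0 0"

```text
t: 23.17
tool_pos: [0.5961, -0.163, 0.0182]
eef_rot: [180.0, -0.0, 176.0]
force: [-1.9, -0.8, 3.4]
finger_gap: 0.0006
grip_force: 1.8
```

Request:
step_arm --commands "0 0 0 -0.05 0 0 0;0 0 0 -0.05 0 0 0"

```text
t: 23.33
tool_pos: [0.5966, -0.163, 0.0182]
eef_rot: [-180.0, -0.0, 176.0]
force: [-2.4, 0.3, 4.2]
finger_gap: 0.0004
grip_force: 1.9
```

Request:
step_arm --commands "0 0 0 -0.05 0 -0.02 0;0 0 0 -0.05 0 -0.02 0"

```text
t: 23.5
tool_pos: [0.5972, -0.163, 0.0183]
eef_rot: [-180.0, 0.0, 176.0]
force: [-0.5, -0.8, 2.0]
finger_gap: 0.0003
grip_force: 0.7
```

Request:
step_arm --commands "0 0 0 -0.05 0 0 0;0 0 0 -0.05 0 0 0"

```text
t: 23.67
tool_pos: [0.5976, -0.1631, 0.0183]
eef_rot: [180.0, 0.0, 176.0]
force: [-0.3, -0.4, 2.1]
finger_gap: 0.0006
grip_force: 0.7
```

Request:
step_arm --commands "0 0 0 -0.04 0 0 0;0 0 0 -0.04 0 0 0"

```text
t: 23.83
tool_pos: [0.598, -0.1631, 0.0183]
eef_rot: [-180.0, 0.0, 176.0]
force: [-0.4, 0.8, 1.0]
finger_gap: 0.0007
grip_force: 0.5
```

Request:
step_arm --commands "0 0 0 -0.05 0 0 0;0 0 0 -0.05 0 0 0"

```text
t: 24.0
tool_pos: [0.5985, -0.1632, 0.0183]
eef_rot: [-180.0, 0.0, 176.0]
force: [0.2, -0.0, 0.8]
finger_gap: 0.0006
grip_force: 0.3
```

Request:
step_arm --commands "0 0 0 -0.05 0 0 0;0 0 0 -0.05 0 0 0"

```text
t: 24.17
tool_pos: [0.599, -0.1632, 0.0183]
eef_rot: [-180.0, 0.0, 176.0]
force: [-0.8, -0.2, 0.2]
finger_gap: 0.0004
grip_force: 0.2
```

Request:
step_arm --commands "0 0 0 -0.05 0 0 0;0 0 0 -0.05 0 0 0"

```text
t: 24.33
tool_pos: [0.5995, -0.1632, 0.0183]
eef_rot: [-180.0, 0.0, 176.0]
force: [-0.1, 0.2, 0.6]
finger_gap: 0.0005
grip_force: 0.2
```

Request:
step_arm --commands "0 0 0 -0.05 0 0 0;0 0 0 -0.05 0 0 0"

```text
t: 24.5
tool_pos: [0.6, -0.1632, 0.0183]
eef_rot: [-180.0, 0.0, 176.0]
force: [-0.1, 0.1, 0.3]
finger_gap: 0.0006
grip_force: 0.1
```

Request:
step_arm --commands "0 0 0 -0.05 0 0 0;0 0 0 -0.05 0 0 0"

```text
t: 24.67
tool_pos: [0.6005, -0.1633, 0.0183]
eef_rot: [-180.0, 0.0, 176.0]
force: [-0.1, -0.2, -0.6]
finger_gap: 0.0006
grip_force: 0.1
```

Request:
step_arm --commands "0 0 0 -0.05 0 0 0;0 0 0 -0.05 0 0 0"

```text
t: 24.83
tool_pos: [0.601, -0.1633, 0.0183]
eef_rot: [-180.0, 0.0, 176.0]
force: [0.3, -0.6, 0.3]
finger_gap: 0.0009
grip_force: 0.1
```

Request:
step_arm --commands "0 0 0 -0.05 0 0 0;0 0 0 -0.05 0 0 0"

```text
t: 25.0
tool_pos: [0.6015, -0.1634, 0.0183]
eef_rot: [-180.0, 0.0, 176.0]
force: [0.7, -0.0, 0.5]
finger_gap: 0.0006
grip_force: 0.0
```

Request:
step_arm --commands "0 0 0 -0.05 0 0 0;0 0 0 -0.05 0 0 0"

```text
t: 25.17
tool_pos: [0.602, -0.1634, 0.0183]
eef_rot: [-180.0, 0.0, 176.0]
force: [0.9, 0.2, 0.7]
finger_gap: 0.0005
grip_force: 0.0
```

Request:
step_arm --commands "0 0 0 -0.05 0 0 0;0 0 0 -0.05 0 0 0"

```text
t: 25.33
tool_pos: [0.6025, -0.1635, 0.0183]
eef_rot: [-180.0, 0.0, 176.0]
force: [0.9, -0.2, -0.3]
finger_gap: 0.0004
grip_force: 0.0
```

The load vanished while Fz stayed up, so the finger may have ridden over the rim again. I'll lift straight up, back off and measure.

Request:
step_arm --commands "0 0 0 0 0 -1 0;0 0 0 0 0 -3 0;0 0 0 0 0 -5 0;0 0 0 2 0 -6 0;0 0 0 5 0 -6 0;0 0 0 8 0 -6 0;0 0 0 8 0 -6 0"

```text
t: 25.92
tool_pos: [0.5181, -0.157, 0.0786]
eef_rot: [180.0, -0.2, 176.0]
force: [-1.2, -0.4, 0.4]
finger_gap: 0.0002
grip_force: 0.0
```

```bash
cat > meas.py <<'E'
from h import *
from scipy.optimize import least_squares
np.set_printoptions(suppress=True,precision=4)
u=np.array([.9977,-.0675]);v=np.array([.0675,.9977]);o=np.array([.6905,-.074])
def run(k=3):
 R={}
 for c in("scene","top"):
  for _ in range(k):
   grab_frame(c)
   for n in("tray_left_end","tray_right_end"):
    for r in tip_of(c,n)[:1]:
     if r["conf"]>.5:
      d=atz(c,r["location"],.036)[0,:2]-o
      R.setdefault((c,n),[]).append([d@u*1000,d@v*1000])
   if _==0: r=regions_of(c,"tray"); ys,xs=np.nonzero(r[0]["pixels"]) if r else ([],[]); 
   if _==0 and r:
     P=(atz(c,np.c_[xs,ys],.036)[:,:2]-o)*1000; Q=np.c_[P@u,P@v]
     print(c,"tray conf %.2f"%r[0]["conf"],[np.round(t,1) for t in cv2.minAreaRect(Q.astype(np.float32))], "x",np.percentile(Q[:,0],[1,99]).round(1),"y",np.percentile(Q[:,1],[1,99]).round(1))
 for q,w in R.items(): print(q,np.median(w,0),len(w))
 s=get_state();print(s["t"],np.array(s["tool_pos"]),np.array(s["force"]))
if __name__=="__main__": run()
E
python3 meas.py
```

```text
scene tray conf 0.89 [array([-38.7,   9.7]), array([ 97.3, 290.9]), np.float64(0.2)] x [-84.2   8. ] y [-130.5  151.1]
top tray conf 0.60 [array([-47.3,   4.4]), array([279.5,  83.4]), np.float64(89.7)] x [-87.5  -8.4] y [-130.2  140.7]
('scene', 'tray_left_end') [ -0.6265 107.7413] 3
('scene', 'tray_right_end') [-15.6365 -97.0076] 2
('top', 'tray_left_end') [ -6.8033 106.9895] 3
('top', 'tray_right_end') [ -5.0391 -85.7961] 3
26.9167 [ 0.5226 -0.1579  0.0784] [ 0.4211 -0.4979  0.473 ]
```

The tray's back rim is still roughly 7 mm short and parallel. I'll find where the closed fingertips really are by touching the counter.

Request:
step_arm --commands "0 0 0 1 0 2 0;0 0 0 1 0 5 0;0 0 0 1 0 6.5 0;0 0 0 1 0 7 0;0 0 0 1 0 7 0;0 0 0 1 0 7 0"

```text
t: 27.42
tool_pos: [0.5131, -0.1573, 0.009]
eef_rot: [-180.0, 0.0, 176.0]
force: [-0.2, 0.6, -0.4]
finger_gap: -0.0001
grip_force: 0.0
```

Request:
step_arm --commands "0 0 0 0 0 0.2 0;0 0 0 0 0 0.4 0;0 0 0 0 0 0.4 0"

```text
t: 27.67
tool_pos: [0.5129, -0.1573, 0.0047]
eef_rot: [-180.0, 0.0, 176.0]
force: [-0.3, -0.5, -0.5]
finger_gap: 0.0004
grip_force: 0.0
```

Request:
step_arm --commands "0 0 0 0 0 0.1 0;0 0 0 0 0 0.2 0"

```text
t: 27.83
tool_pos: [0.5128, -0.1572, 0.0026]
eef_rot: [-180.0, 0.0, 176.0]
force: [-0.1, 0.1, 0.2]
finger_gap: 0.0007
grip_force: 0.0
```

Request:
step_arm --commands "0 0 0 0 0 0.15 0;0 0 0 0 0 0.3 0;0 0 0 0 0 0.3 0"

```text
t: 28.08
tool_pos: [0.5125, -0.1571, -0.001]
eef_rot: [180.0, -0.0, 176.0]
force: [-0.6, -0.4, 0.8]
finger_gap: 0.0008
grip_force: 0.0
```

Request:
step_arm --commands "0 0 0 0 0 0.15 0;0 0 0 0 0 0.3 0;0 0 0 0 0 0.3 0"

```text
t: 28.33
tool_pos: [0.5125, -0.1571, -0.004]
eef_rot: [180.0, -0.0, 176.0]
force: [-0.4, -1.1, 0.7]
finger_gap: 0.0002
grip_force: 0.0
```

The real tips are well above the reported TCP. I'll keep going down until they touch.

Request:
step_arm --commands "0 0 0 0 0 0.2 0;0 0 0 0 0 0.4 0;0 0 0 0 0 0.4 0"

```text
t: 28.58
tool_pos: [0.5124, -0.1571, -0.008]
eef_rot: [180.0, -0.0, 176.0]
force: [0.0, 0.1, -0.2]
finger_gap: 0.0006
grip_force: 0.0
```

Request:
step_arm --commands "0 0 0 0 0 0.15 0;0 0 0 0 0 0.3 0;0 0 0 0 0 0.3 0"

```text
t: 28.83
tool_pos: [0.5125, -0.1571, -0.011]
eef_rot: [180.0, -0.0, 176.0]
force: [0.2, -0.4, -0.6]
finger_gap: 0.0005
grip_force: 0.0
```

At −11 mm it's free and the tips are now surely below the rim. I'll push the right end from here.

Request:
step_arm --commands "0 0 0 -1 0 -0.2 0;0 0 0 -2 0 -0.2 0;0 0 0 -3 0 -0.2 0;0 0 0 -4 0 -0.2 0;0 0 0 -5 0 -0.2 0;0 0 0 -6 0 -0.2 0;0 0 0 -6.5 0 -0.2 0;0 0 0 -6.7 0 -0.2 0;0 0 0 -6.8 0 -0.2 0;0 0 0 -6.9 0 -0.2 0"

```text
t: 29.67
tool_pos: [0.5811, -0.1619, -0.0088]
eef_rot: [180.0, -0.0, 176.0]
force: [0.0, 0.2, 0.6]
finger_gap: 0.0004
grip_force: 0.0
```

Request:
step_arm --commands "0 0 0 -0.1 0 0 0;0 0 0 -0.2 0 0 0;0 0 0 -0.25 0 0 0"

```text
t: 29.92
tool_pos: [0.5839, -0.1622, -0.0086]
eef_rot: [-180.0, -0.0, 176.0]
force: [1.0, -0.0, -1.2]
finger_gap: 0.0003
grip_force: 0.0
```

Request:
step_arm --commands "0 0 0 -0.05 0 0 0;0 0 0 -0.1 0 0 0"

```text
t: 30.08
tool_pos: [0.5849, -0.1622, -0.0086]
eef_rot: [-180.0, -0.0, 176.0]
force: [-0.1, 0.2, 0.6]
finger_gap: 0.0006
grip_force: 0.0
```

Request:
step_arm --commands "0 0 0 -0.05 0 0 0;0 0 0 -0.1 0 0 0"

```text
t: 30.25
tool_pos: [0.586, -0.1623, -0.0087]
eef_rot: [180.0, -0.0, 176.0]
force: [-0.5, -0.3, -0.4]
finger_gap: 0.0004
grip_force: 0.0
```

Request:
step_arm --commands "0 0 0 -0.05 0 0 0;0 0 0 -0.1 0 0 0"

```text
t: 30.42
tool_pos: [0.587, -0.1624, -0.0087]
eef_rot: [-180.0, 0.0, 176.0]
force: [0.7, 0.6, -0.1]
finger_gap: 0.0004
grip_force: 0.0
```

Request:
step_arm --commands "0 0 0 -0.05 0 0 0;0 0 0 -0.05 0 0 0"

```text
t: 30.58
tool_pos: [0.5875, -0.1624, -0.0087]
eef_rot: [180.0, 0.0, 176.0]
force: [-0.5, -0.3, -0.7]
finger_gap: 0.0004
grip_force: 0.0
```

Request:
step_arm --commands "0 0 0 -0.05 0 0 0;0 0 0 -0.05 0 0 0"

```text
t: 30.75
tool_pos: [0.588, -0.1624, -0.0086]
eef_rot: [-180.0, 0.0, 176.0]
force: [-0.4, 0.3, 0.2]
finger_gap: 0.0005
grip_force: 0.0
```

Request:
step_arm --commands "0 0 0 -0.05 0 0 0;0 0 0 -0.05 0 0 0"

```text
t: 30.92
tool_pos: [0.5882, -0.1624, -0.0087]
eef_rot: [180.0, -0.0, 176.0]
force: [-2.0, 0.3, 0.3]
finger_gap: 0.0003
grip_force: 0.8
```

Request:
step_arm --commands "0 0 0 -0.05 0 0 0;0 0 0 -0.05 0 0 0"

```text
t: 31.08
tool_pos: [0.5884, -0.1625, -0.0087]
eef_rot: [180.0, -0.1, 176.0]
force: [-4.8, -0.1, 2.6]
finger_gap: 0.0003
grip_force: 2.5
```

Request:
step_arm --commands "0 0 0 -0.05 0 0 0;0 0 0 -0.05 0 0 0"

```text
t: 31.25
tool_pos: [0.5884, -0.1625, -0.0088]
eef_rot: [180.0, -0.1, 176.0]
force: [-7.2, -0.5, 3.9]
finger_gap: 0.0007
grip_force: 3.7
```

Request:
step_arm --commands "0 0 0 -0.05 0 0 0;0 0 0 -0.05 0 0 0"

```text
t: 31.42
tool_pos: [0.5885, -0.1625, -0.0088]
eef_rot: [180.0, -0.2, 176.0]
force: [-10.5, -1.1, 6.5]
finger_gap: 0.0008
grip_force: 4.9
```

Request:
step_arm --commands "0 0 0 -0.03 0 0 0;0 0 0 -0.03 0 0 0"

```text
t: 31.58
tool_pos: [0.5885, -0.1625, -0.0088]
eef_rot: [180.0, -0.2, 176.0]
force: [-11.5, -0.9, 8.1]
finger_gap: 0.0002
grip_force: 5.5
```

Request:
step_arm --commands "0 0 0 0 0 -0.06 0;0 0 0 0 0 -0.06 0"

```text
t: 31.75
tool_pos: [0.5885, -0.1625, -0.0087]
eef_rot: [180.0, -0.2, 176.0]
force: [-7.6, -1.2, 1.7]
finger_gap: 0.0003
grip_force: 4.3
```

Request:
step_arm --commands "0 0 0 -0.03 0 -0.02 0;0 0 0 -0.03 0 -0.02 0"

```text
t: 31.92
tool_pos: [0.5885, -0.1624, -0.0087]
eef_rot: [180.0, -0.3, 176.0]
force: [-9.2, -2.7, 0.5]
finger_gap: 0.0007
grip_force: 4.7
```

Request:
step_arm --commands "0 0 0 -0.03 0 -0.02 0;0 0 0 -0.03 0 -0.02 0"

```text
t: 32.08
tool_pos: [0.5886, -0.1625, -0.0087]
eef_rot: [180.0, -0.3, 176.0]
force: [-10.1, -2.4, -0.7]
finger_gap: 0.0004
grip_force: 4.8
```

Request:
step_arm --commands "0 0 0 -0.03 0 -0.02 0;0 0 0 -0.03 0 -0.02 0"

```text
t: 32.25
tool_pos: [0.5889, -0.1625, -0.0086]
eef_rot: [180.0, -0.3, 176.0]
force: [-7.8, -1.8, -1.4]
finger_gap: 0.0007
grip_force: 4.1
```

Request:
step_arm --commands "0 0 0 -0.04 0 0 0;0 0 0 -0.04 0 0 0"

```text
t: 32.42
tool_pos: [0.5896, -0.1625, -0.0085]
eef_rot: [180.0, -0.2, 176.0]
force: [-6.9, -2.3, -2.6]
finger_gap: 0.0005
grip_force: 3.4
```

Request:
step_arm --commands "0 0 0 -0.04 0 0 0;0 0 0 -0.04 0 0 0"

```text
t: 32.58
tool_pos: [0.5903, -0.1625, -0.0084]
eef_rot: [180.0, -0.2, 176.0]
force: [-6.0, -1.4, -2.3]
finger_gap: 0.0002
grip_force: 3.1
```

Request:
step_arm --commands "0 0 0 -0.04 0 -0.01 0;0 0 0 -0.04 0 -0.01 0"

```text
t: 32.75
tool_pos: [0.5909, -0.1626, -0.0082]
eef_rot: [180.0, -0.2, 176.0]
force: [-5.8, -1.5, -2.3]
finger_gap: 0.0005
grip_force: 2.8
```

Request:
step_arm --commands "0 0 0 -0.04 0 -0.01 0;0 0 0 -0.04 0 -0.01 0"

```text
t: 32.92
tool_pos: [0.5914, -0.1626, -0.0081]
eef_rot: [180.0, -0.2, 176.0]
force: [-5.3, -1.5, -1.7]
finger_gap: 0.0005
grip_force: 2.6
```

Request:
step_arm --commands "0 0 0 -0.05 0 0.01 0;0 0 0 -0.1 0 0.02 0"

```text
t: 33.08
tool_pos: [0.5924, -0.1627, -0.0083]
eef_rot: [180.0, -0.2, 176.0]
force: [-4.9, -0.5, -2.8]
finger_gap: 0.0003
grip_force: 2.5
```

Request:
step_arm --commands "0 0 0 -0.05 0 0 0;0 0 0 -0.1 0 0 0"

```text
t: 33.25
tool_pos: [0.5937, -0.1629, -0.0082]
eef_rot: [180.0, -0.1, 176.0]
force: [-4.2, -1.4, -1.9]
finger_gap: 0.0004
grip_force: 2.1
```

Request:
step_arm --commands "0 0 0 -0.05 0 0 0;0 0 0 -0.1 0 0 0"

```text
t: 33.42
tool_pos: [0.5955, -0.1629, -0.0077]
eef_rot: [180.0, -0.0, 176.0]
force: [-2.8, -0.8, -1.7]
finger_gap: 0.0004
grip_force: 1.6
```

Request:
step_arm --commands "0 0 0 -0.05 0 0 0;0 0 0 -0.1 0 0 0"

```text
t: 33.58
tool_pos: [0.597, -0.1631, -0.0074]
eef_rot: [-180.0, 0.0, 176.0]
force: [-2.2, -0.2, -1.9]
finger_gap: 0.0004
grip_force: 1.3
```

Request:
step_arm --commands "0 0 0 -0.05 0 0 0;0 0 0 -0.1 0 0 0"

```text
t: 33.75
tool_pos: [0.5981, -0.1632, -0.0073]
eef_rot: [-180.0, 0.0, 176.0]
force: [-1.9, -0.9, -1.0]
finger_gap: 0.0007
grip_force: 1.1
```

Right is over the top. Now the left end.

Request:
step_arm --commands "0 0 0 1.3 0 0 0;0 0 0 2.7 0 0.1 0;0 0 0 2.7 3.5 0.1 0;0 0 0 2.7 7 0.1 0;0 0 0 2.7 10.5 0.1 0;0 0 0 2.7 14 0.1 0;0 0 0 2.7 17 0.1 0;0 0 0 2.7 19 0.1 0;0 0 0 2.7 19 0.1 0;0 0 0 1.9 19 0.1 0;0 0 0 1.4 19 0.1 0;0 0 0 1.2 19 0.1 0"

```text
t: 34.75
tool_pos: [0.6005, 0.026, -0.0081]
eef_rot: [180.0, 0.1, 175.9]
force: [-0.5, -0.9, 0.9]
finger_gap: 0.0008
grip_force: 0.0
```

Request:
step_arm --commands "0 0 0 -0.1 0 0 0;0 0 0 -0.15 0 0 0"

```text
t: 34.92
tool_pos: [0.6006, 0.0262, -0.0086]
eef_rot: [-180.0, -0.0, 175.9]
force: [-0.3, 0.1, 0.4]
finger_gap: 0.0004
grip_force: 0.3
```

Request:
step_arm --commands "0 0 0 -0.05 0 0 0;0 0 0 -0.1 0 0 0"

```text
t: 35.08
tool_pos: [0.601, 0.0266, -0.0086]
eef_rot: [-180.0, -0.1, 176.0]
force: [-2.2, -1.8, 1.1]
finger_gap: 0.0006
grip_force: 1.5
```

Request:
step_arm --commands "0 0 0 -0.05 0 0 0;0 0 0 -0.05 0 0 0"

```text
t: 35.25
tool_pos: [0.6012, 0.0268, -0.0087]
eef_rot: [-180.0, -0.1, 176.0]
force: [-3.9, -2.9, 1.2]
finger_gap: 0.0006
grip_force: 2.1
```

Request:
step_arm --commands "0 0 0 -0.05 0 -0.02 0;0 0 0 -0.05 0 -0.02 0"

```text
t: 35.42
tool_pos: [0.6013, 0.0268, -0.0087]
eef_rot: [-180.0, -0.2, 176.0]
force: [-5.6, -2.3, 0.9]
finger_gap: 0.0003
grip_force: 2.7
```

Request:
step_arm --commands "0 0 0 -0.05 0 -0.03 0;0 0 0 -0.05 0 -0.03 0"

```text
t: 35.58
tool_pos: [0.6014, 0.0269, -0.0086]
eef_rot: [-180.0, -0.2, 176.0]
force: [-5.8, -2.0, -0.1]
finger_gap: 0.0009
grip_force: 3.1
```

Request:
step_arm --commands "0 0 0 -0.05 0 -0.03 0;0 0 0 -0.05 0 -0.03 0"

```text
t: 35.75
tool_pos: [0.6015, 0.0269, -0.0085]
eef_rot: [-180.0, -0.3, 176.0]
force: [-7.2, -0.9, -1.7]
finger_gap: 0.0006
grip_force: 3.5
```

Request:
step_arm --commands "0 0 0 -0.04 0 -0.02 0;0 0 0 -0.04 0 -0.02 0"

```text
t: 35.92
tool_pos: [0.6018, 0.027, -0.0084]
eef_rot: [-180.0, -0.3, 176.0]
force: [-6.4, -1.5, -1.0]
finger_gap: 0.0005
grip_force: 3.5
```

Request:
step_arm --commands "0 0 0 -0.05 0 0 0;0 0 0 -0.05 0 0 0"

```text
t: 36.08
tool_pos: [0.6024, 0.0271, -0.0084]
eef_rot: [-180.0, -0.2, 176.0]
force: [-5.8, -0.0, -1.6]
finger_gap: 0.0007
grip_force: 3.2
```

Request:
step_arm --commands "0 0 0 -0.04 0 0 0;0 0 0 -0.04 0 0 0"

```text
t: 36.25
tool_pos: [0.6029, 0.0272, -0.0083]
eef_rot: [180.0, -0.2, 176.0]
force: [-6.2, 1.2, -1.7]
finger_gap: 0.0004
grip_force: 3.1
```

Request:
step_arm --commands "0 0 0 -0.04 0 0 0;0 0 0 -0.04 0 0 0"

```text
t: 36.42
tool_pos: [0.6035, 0.0272, -0.0083]
eef_rot: [180.0, -0.2, 176.0]
force: [-5.6, 1.6, -1.7]
finger_gap: 0.0004
grip_force: 3.0
```

Request:
step_arm --commands "0 0 0 -0.04 0 -0.01 0;0 0 0 -0.04 0 -0.01 0"

```text
t: 36.58
tool_pos: [0.6039, 0.0272, -0.0081]
eef_rot: [180.0, -0.2, 176.0]
force: [-5.5, 2.0, -0.7]
finger_gap: 0.0009
grip_force: 2.8
```

Request:
step_arm --commands "0 0 0 -0.05 0 0 0;0 0 0 -0.05 0 0 0"

```text
t: 36.75
tool_pos: [0.6046, 0.0272, -0.0081]
eef_rot: [180.0, -0.2, 176.0]
force: [-5.3, 0.8, -0.7]
finger_gap: 0.0005
grip_force: 2.7
```

Request:
step_arm --commands "0 0 0 -0.05 0 0 0;0 0 0 -0.05 0 0 0"

```text
t: 36.92
tool_pos: [0.6052, 0.0272, -0.008]
eef_rot: [180.0, -0.2, 176.0]
force: [-4.2, 2.1, -1.7]
finger_gap: 0.0006
grip_force: 2.5
```

Request:
step_arm --commands "0 0 0 -0.05 0 0 0;0 0 0 -0.05 0 0 0"

```text
t: 37.08
tool_pos: [0.6058, 0.0271, -0.008]
eef_rot: [180.0, -0.2, 176.0]
force: [-4.8, 1.7, -1.1]
finger_gap: 0.0006
grip_force: 2.4
```

Request:
step_arm --commands "0 0 0 -0.05 0 0 0;0 0 0 -0.05 0 0 0"

```text
t: 37.25
tool_pos: [0.6065, 0.0271, -0.0079]
eef_rot: [180.0, -0.1, 176.0]
force: [-4.5, 2.7, 0.1]
finger_gap: 0.0003
grip_force: 2.3
```

Request:
step_arm --commands "0 0 0 -0.05 0 0 0;0 0 0 -0.1 0 0 0"

```text
t: 37.42
tool_pos: [0.6078, 0.0269, -0.0078]
eef_rot: [180.0, -0.1, 176.0]
force: [-4.3, 2.7, -1.3]
finger_gap: 0.0004
grip_force: 2.0
```

Request:
step_arm --commands "0 0 0 -0.05 0 0 0;0 0 0 -0.1 0 0 0"

```text
t: 37.58
tool_pos: [0.6095, 0.0266, -0.0075]
eef_rot: [180.0, -0.0, 176.0]
force: [-3.7, 1.3, -2.3]
finger_gap: 0.0005
grip_force: 1.7
```

Request:
step_arm --commands "0 0 0 -0.05 0 0 0;0 0 0 -0.1 0 0 0"

```text
t: 37.75
tool_pos: [0.6108, 0.0264, -0.0073]
eef_rot: [-180.0, 0.0, 176.0]
force: [-3.8, 0.9, -1.4]
finger_gap: 0.0005
grip_force: 1.4
```

Request:
step_arm --commands "0 0 0 -0.05 0 0 0;0 0 0 -0.1 0 0 0"

```text
t: 37.92
tool_pos: [0.6119, 0.0263, -0.0073]
eef_rot: [-180.0, 0.0, 176.0]
force: [-1.8, 0.7, -0.7]
finger_gap: 0.0007
grip_force: 1.1
```

Request:
step_arm --commands "0 0 0 -0.05 0 0 0;0 0 0 -0.1 0 0 0"

```text
t: 38.08
tool_pos: [0.6128, 0.0262, -0.0072]
eef_rot: [-180.0, 0.0, 176.0]
force: [-2.6, 1.3, -1.2]
finger_gap: 0.0004
grip_force: 1.0
```

Request:
step_arm --commands "0 0 0 -0.05 0 0 0;0 0 0 -0.1 0 0 0"

```text
t: 38.25
tool_pos: [0.6138, 0.0262, -0.0072]
eef_rot: [180.0, 0.0, 176.0]
force: [-0.8, 1.4, 0.1]
finger_gap: 0.0007
grip_force: 0.9
```

Request:
step_arm --commands "0 0 0 -0.05 0 0 0;0 0 0 -0.05 0 0 0"

```text
t: 38.42
tool_pos: [0.6144, 0.0262, -0.0072]
eef_rot: [180.0, 0.0, 176.0]
force: [-0.6, 0.5, -0.7]
finger_gap: 0.0005
grip_force: 0.4
```

Request:
step_arm --commands "0 0 0 -0.05 0 0 0;0 0 0 -0.05 0 0 0"

```text
t: 38.58
tool_pos: [0.6148, 0.0261, -0.0073]
eef_rot: [-180.0, 0.0, 176.0]
force: [-0.1, 1.0, -0.5]
finger_gap: 0.0007
grip_force: 0.4
```

Request:
step_arm --commands "0 0 0 -0.05 0 0 0;0 0 0 -0.05 0 0 0"

```text
t: 38.75
tool_pos: [0.6152, 0.0261, -0.0073]
eef_rot: [-180.0, 0.0, 176.0]
force: [-1.3, 0.9, 0.8]
finger_gap: 0.0002
grip_force: 0.7
```

Request:
step_arm --commands "0 0 0 -0.05 0 0 0;0 0 0 -0.05 0 0 0"

```text
t: 38.92
tool_pos: [0.6152, 0.0261, -0.0074]
eef_rot: [-180.0, -0.1, 176.0]
force: [-4.6, 0.6, 3.0]
finger_gap: 0.0007
grip_force: 2.3
```

Request:
step_arm --commands "0 0 0 -0.05 0 0 0;0 0 0 -0.05 0 0 0"

```text
t: 39.08
tool_pos: [0.6152, 0.0261, -0.0074]
eef_rot: [-180.0, -0.1, 176.0]
force: [-6.6, 1.2, 5.2]
finger_gap: 0.0004
grip_force: 3.6
```

Request:
step_arm --commands "0 0 0 -0.04 0 0 0;0 0 0 -0.04 0 0 0"

```text
t: 39.25
tool_pos: [0.6151, 0.0261, -0.0075]
eef_rot: [-180.0, -0.2, 176.0]
force: [-8.8, 1.0, 6.5]
finger_gap: 0.0007
grip_force: 4.6
```

Left is hard on the bar (no motion at 9 N). Now the right end home.

Request:
step_arm --commands "0 0 0 1.3 0 -0.05 0;0 0 0 2.7 0 0 0;0 0 0 2.7 -3.5 0 0;0 0 0 2.7 -7 0 0;0 0 0 2.7 -10.5 0 0;0 0 0 2.7 -14 0 0;0 0 0 2.7 -17 0 0;0 0 0 2.7 -19 0 0;0 0 0 2.7 -19 0 0;0 0 0 1.7 -19 0 0;0 0 0 1 -19 0 0;0 0 0 0.8 -19 0 0"

```text
t: 40.25
tool_pos: [0.5966, -0.1626, -0.0072]
eef_rot: [-180.0, 0.1, 176.0]
force: [1.3, 0.4, 0.3]
finger_gap: 0.0004
grip_force: 0.0
```

Request:
step_arm --commands "0 0 0 -0.1 0 0 0;0 0 0 -0.2 0 0 0"

```text
t: 40.42
tool_pos: [0.5973, -0.1625, -0.0075]
eef_rot: [-180.0, -0.0, 176.0]
force: [-0.1, -0.1, 0.8]
finger_gap: 0.0006
grip_force: 0.0
```

Request:
step_arm --commands "0 0 0 -0.05 0 0 0;0 0 0 -0.1 0 0 0"

```text
t: 40.58
tool_pos: [0.5981, -0.1629, -0.0074]
eef_rot: [-180.0, -0.0, 176.0]
force: [-0.1, 0.1, 0.0]
finger_gap: 0.0004
grip_force: 0.0
```

Request:
step_arm --commands "0 0 0 -0.05 0 0 0;0 0 0 -0.1 0 0 0"

```text
t: 40.75
tool_pos: [0.5992, -0.1632, -0.0073]
eef_rot: [-180.0, -0.0, 176.0]
force: [0.0, 0.1, 0.6]
finger_gap: 0.0002
grip_force: 0.0
```

Request:
step_arm --commands "0 0 0 -0.05 0 0 0;0 0 0 -0.1 0 0 0"

```text
t: 40.92
tool_pos: [0.6002, -0.1633, -0.0073]
eef_rot: [-180.0, 0.0, 176.0]
force: [-0.5, -0.4, 0.1]
finger_gap: 0.0003
grip_force: 0.0
```

Request:
step_arm --commands "0 0 0 -0.05 0 0 0;0 0 0 -0.05 0 0 0"

```text
t: 41.08
tool_pos: [0.6008, -0.1633, -0.0074]
eef_rot: [-180.0, 0.0, 176.0]
force: [0.4, -0.5, 0.5]
finger_gap: 0.0005
grip_force: 0.0
```

Request:
step_arm --commands "0 0 0 -0.05 0 0 0;0 0 0 -0.05 0 0 0"

```text
t: 41.25
tool_pos: [0.6012, -0.1634, -0.0074]
eef_rot: [180.0, -0.0, 176.0]
force: [1.2, -0.2, -0.3]
finger_gap: 0.0003
grip_force: 0.0
```

Request:
step_arm --commands "0 0 0 -0.05 0 0 0;0 0 0 -0.05 0 0 0"

```text
t: 41.42
tool_pos: [0.6015, -0.1633, -0.0074]
eef_rot: [180.0, -0.0, 176.0]
force: [-0.5, 0.0, 1.5]
finger_gap: 0.0006
grip_force: 0.6
```

Request:
step_arm --commands "0 0 0 -0.05 0 -0.02 0;0 0 0 -0.05 0 -0.02 0"

```text
t: 41.58
tool_pos: [0.6015, -0.1633, -0.0074]
eef_rot: [180.0, -0.1, 176.0]
force: [-4.4, -0.3, 0.8]
finger_gap: 0.0005
grip_force: 2.1
```

Request:
step_arm --commands "0 0 0 -0.05 0 -0.03 0;0 0 0 -0.05 0 -0.03 0"

```text
t: 41.75
tool_pos: [0.6015, -0.1633, -0.0074]
eef_rot: [180.0, -0.2, 176.0]
force: [-6.2, -0.2, -0.4]
finger_gap: 0.0005
grip_force: 3.1
```

Request:
step_arm --commands "0 0 0 -0.05 0 -0.03 0;0 0 0 -0.05 0 -0.03 0"

```text
t: 41.92
tool_pos: [0.6015, -0.1633, -0.0074]
eef_rot: [180.0, -0.2, 176.0]
force: [-7.9, -0.7, -0.7]
finger_gap: 0.0006
grip_force: 3.8
```

Request:
step_arm --commands "0 0 0 -0.05 0 -0.03 0;0 0 0 -0.05 0 -0.03 0"

```text
t: 42.08
tool_pos: [0.6015, -0.1633, -0.0073]
eef_rot: [180.0, -0.3, 176.0]
force: [-9.3, -0.5, -1.5]
finger_gap: 0.0007
grip_force: 4.5
```

Right is hard on the bar too (13.3 mm past first touch). A quick confirming press at the left.

Request:
step_arm --commands "0 0 0 1.3 0 0.1 0;0 0 0 2.5 0 0.1 0;0 0 0 2.5 3.5 0.1 0;0 0 0 2.5 7 0.1 0;0 0 0 2.5 10.5 0.1 0;0 0 0 2.5 14 0.1 0;0 0 0 2.5 17 0.1 0;0 0 0 2.5 19 0.1 0;0 0 0 2.5 19 0.1 0;0 0 0 1.5 19 0.1 0;0 0 0 0.9 19 0.1 0;0 0 0 0.6 19 0.1 0"

```text
t: 43.08
tool_pos: [0.6121, 0.0257, -0.0071]
eef_rot: [180.0, 0.1, 176.0]
force: [-0.0, -0.6, -0.4]
finger_gap: 0.0004
grip_force: 0.0
```

Request:
step_arm --commands "0 0 0 -0.1 0 0 0;0 0 0 -0.2 0 0 0;0 0 0 -0.25 0 0 0;0 0 0 -0.3 0 0 0"

```text
t: 43.42
tool_pos: [0.6138, 0.0259, -0.0073]
eef_rot: [-180.0, -0.0, 176.0]
force: [0.9, -0.7, -0.2]
finger_gap: 0.0007
grip_force: 0.0
```

Request:
step_arm --commands "0 0 0 -0.05 0 0 0;0 0 0 -0.1 0 0 0"

```text
t: 43.58
tool_pos: [0.6149, 0.0261, -0.0072]
eef_rot: [180.0, -0.0, 176.0]
force: [-0.4, 0.9, 0.4]
finger_gap: 0.0007
grip_force: 0.0
```

Request:
step_arm --commands "0 0 0 -0.05 0 -0.03 0;0 0 0 -0.05 0 -0.03 0"

```text
t: 43.75
tool_pos: [0.6151, 0.0261, -0.0071]
eef_rot: [-180.0, -0.0, 176.0]
force: [-1.2, -0.1, 0.0]
finger_gap: 0.0003
grip_force: 0.7
```

Request:
step_arm --commands "0 0 0 -0.05 0 -0.03 0;0 0 0 -0.05 0 -0.03 0"

```text
t: 43.92
tool_pos: [0.6151, 0.0261, -0.0071]
eef_rot: [-180.0, -0.1, 176.0]
force: [-3.7, -0.3, -1.4]
finger_gap: 0.0008
grip_force: 2.0
```

Left is still home at 0.6151, with an immediate hard stop. Retreat clear and check numerically.

Request:
step_arm --commands "0 0 0 1 0 0 0;0 0 0 3 0 0 0;0 0 0 5 0 -1 0;0 0 0 7 0 -4 0;0 0 0 9 0 -7 0;0 0 0 12 0 -10 0;0 0 0 14 0 -12 0;0 0 0 14 0 -12 0"

```text
t: 44.58
tool_pos: [0.4755, 0.0362, 0.1171]
eef_rot: [180.0, 0.3, 176.0]
force: [0.5, -0.1, -0.2]
finger_gap: 0.0004
grip_force: 0.0
```

```bash
python3 meas.py
```

```text
scene tray conf 0.61 [array([-33. ,  12.1]), array([ 82.2, 283.3]), np.float64(0.5)] x [-70.1   6. ] y [-125.6  149.9]
top tray conf 0.56 [array([-35.6,   4.1]), array([284.9,  86.6]), np.float64(89.7)] x [-76.9   5.5] y [-132.3  143.2]
('scene', 'tray_left_end') [ 14.8759 107.8523] 3
('scene', 'tray_right_end') [ -2.9215 -87.8197] 3
('top', 'tray_left_end') [  8.7001 107.6644] 3
('top', 'tray_right_end') [  6.8669 -81.7484] 3
45.5833 [0.4763 0.0358 0.1134] [-0.6942 -0.1533  0.571 ]
```

```bash
python3 -c "
from station import *
print(finish_job())"
```

```text
the job is handed in; nothing more can be done
None
```

The job is handed in. The tray is pressed to a hard stop on the bar at both ends and looks parallel within about 0.5°. Highest push force read was about 12 N. I inferred that both catches dropped from the force falling off and about 13 mm of travel past first touch; I did not see it in a picture.

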